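# Load and lock a stamping-block nest with its keyed lever

## Task

Set every copper-faced block that lies on the bench into a pocket of its own outline in the grey nest plate, copper side up and fully down on the pocket floor. Take the loose lever from its black mat, turn it so that its keyway matches the key of the upright spindle, push it fully home and, once all the blocks are in, swing it counter-clockwise (seen from above) to its stop so that the red bar covers the edges of the blocks, and finally lift the lever off and lay it flat with its hub on the mat again, leaving the bar shut. Do not knock over or push aside the green flask or the ink tin.

Things in the scene. Friction and masses are not known exactly. Their poses are not given: they have to be found in the camera images.
- round_a (a point): Round, 44 mm across, copper-faced stamping block on a wooden mount, 16 mm high, lying copper face up; this point is its centre, half-way up (8 mm above its underside), z up. It may be absent in some starts (None). Either round pocket will do.
- round_b (a point): Round, 44 mm across, copper-faced stamping block on a wooden mount, 16 mm high, lying copper face up; this point is its centre, half-way up (8 mm above its underside), z up. It may be absent in some starts (None). Either round pocket will do.
- square_a (a point): Square, 40 by 40 mm, x and y axes along its sides, copper-faced stamping block on a wooden mount, 16 mm high, lying copper face up; this point is its centre, half-way up (8 mm above its underside), z up. It may be absent in some starts (None). Either square pocket, any quarter turn, will do.
- square_b (a point): Square, 40 by 40 mm, x and y axes along its sides, copper-faced stamping block on a wooden mount, 16 mm high, lying copper face up; this point is its centre, half-way up (8 mm above its underside), z up. It may be absent in some starts (None). Either square pocket, any quarter turn, will do.
- pocket_round_a (a point): Round pocket, 47 mm across: centre of the floor of a pocket of the nest, 8 mm above the bench; x across the row towards the red bar, y along the row, z up. 6 mm deep, so a seated block stands 10 mm proud, its centre 8 mm above this point. Each pocket takes one block; they lie in one row 62 mm apart.
- pocket_round_b (a point): Round pocket, 47 mm across: centre of the floor of a pocket of the nest, 8 mm above the bench; x across the row towards the red bar, y along the row, z up. 6 mm deep, so a seated block stands 10 mm proud, its centre 8 mm above this point. Each pocket takes one block; they lie in one row 62 mm apart.
- pocket_square_a (a point): Square pocket, 43 by 43 mm, sides along x and y: centre of the floor of a pocket of the nest, 8 mm above the bench; x across the row towards the red bar, y along the row, z up. 6 mm deep, so a seated block stands 10 mm proud, its centre 8 mm above this point. Each pocket takes one block; they lie in one row 62 mm apart.
- pocket_square_b (a point): Square pocket, 43 by 43 mm, sides along x and y: centre of the floor of a pocket of the nest, 8 mm above the bench; x across the row towards the red bar, y along the row, z up. 6 mm deep, so a seated block stands 10 mm proud, its centre 8 mm above this point. Each pocket takes one block; they lie in one row 62 mm apart.
- lever_hub (a point): Centre of the lever's hub, half-way up (11 mm above its flat underside), on the axis of its through-hole; x points along the arm to the red knob, z up. The hub is a dark steel block, 34 by 34 mm, 22 mm high, flat sides along x and y. Its hole is 16 mm square with a keyway 7 mm wide on the +x side that reaches 12.5 mm from the axis.
- lever_knob (a point): Centre of the lever's upright round red knob, 16 mm across and 42 mm high (20 to 62 mm above the lever's underside), 93 mm along the arm from the hole's axis, 30 mm above lever_hub.
- spindle_seat (a point): Spindle axis at the flat top of its dark boss (40 mm across), 44 mm above the bench; lever_hub stands 11 mm above it when home. x turns with the spindle, points through the key and lies along a fitted lever's x; z up. Above: a 14 mm square shank, 22 mm high, one brass key on +x, 5 mm wide, to 11 mm from the axis, 20 mm high; then a cone nose, top 30 mm above this point.
- spindle (a joint): Spindle angle, rad: starts between 0 and 0.12 (bar open, key along the row, away from the pockets); grows counter-clockwise seen from above to a stop at 1.571 (bar shut, fitted lever pointing to the nest's front). Friction of about 0.3 N m; it stays where it is left.
- keeper_edge (a point): Middle of the front edge of the red retaining bar, 30 mm above the bench; bar 6 mm thick, 246 mm long, its underside 3 mm above seated blocks. Driven by the spindle, it moves 46 mm over the blocks when shut; open, it leaves about 35 mm beside them.
- mat: Fixed black rubber mat, 170 mm along its x by 90 mm along its y, 4 mm thick; origin at the centre of its underside. The lever lies on it at the start, its hub about 45 mm from the mat's centre on the -x side, the arm towards +x.
- lever: The whole lever, about 0.25 kg, mostly in the hub; origin under the hub on the hole's axis, axes as lever_hub. The aluminium arm, 14 mm wide, lies 10 to 20 mm above the underside and ends 93 mm from the axis in a foot 22 mm across under the upright red knob.
- green_flask: Bystander: upright green flask, 52 mm across, 183 mm high, behind the nest; origin under its centre.
- ink_tin: Bystander: round ink tin, 78 mm across, 53 mm high, behind the nest; origin under its centre.
Mind the look-alikes: they are no part of the job. What is shaped like the part that bears square_a but purple is not meant.

How it is judged:
On the way, in this order (a step that is already met when the one before it is completed fails the run):
1. the lever is fully home on the spindle, key in keyway, the bar still open and every block present down in a pocket of its own outline (horizontal distance between lever_hub and spindle_seat below 0.003 m and z of lever_hub in the frame of spindle_seat below 0.0135 m and angle between the x axis of lever_hub and the x axis of spindle_seat, either way round below 0.13 rad and angle between lever_hub's own z axis and vertical below 0.08 rad and ((horizontal distance between round_a and pocket_round_a below 0.003 m and z of round_a in the frame of pocket_round_a between 0.006 and 0.01 m and angle between round_a's own z axis and vertical below 0.08 rad) or (horizontal distance between round_a and pocket_round_b below 0.003 m and z of round_a in the frame of pocket_round_b between 0.006 and 0.01 m and angle between round_a's own z axis and vertical below 0.08 rad)) and ((horizontal distance between round_b and pocket_round_a below 0.003 m and z of round_b in the frame of pocket_round_a between 0.006 and 0.01 m and angle between round_b's own z axis and vertical below 0.08 rad) or (horizontal distance between round_b and pocket_round_b below 0.003 m and z of round_b in the frame of pocket_round_b between 0.006 and 0.01 m and angle between round_b's own z axis and vertical below 0.08 rad)) and ((horizontal distance between square_a and pocket_square_a below 0.003 m and z of square_a in the frame of pocket_square_a between 0.006 and 0.01 m and angle between square_a's own z axis and vertical below 0.08 rad) or (horizontal distance between square_a and pocket_square_b below 0.003 m and z of square_a in the frame of pocket_square_b between 0.006 and 0.01 m and angle between square_a's own z axis and vertical below 0.08 rad)) and ((horizontal distance between square_b and pocket_square_a below 0.003 m and z of square_b in the frame of pocket_square_a between 0.006 and 0.01 m and angle between square_b's own z axis and vertical below 0.08 rad) or (horizontal distance between square_b and pocket_square_b below 0.003 m and z of square_b in the frame of pocket_square_b between 0.006 and 0.01 m and angle between square_b's own z axis and vertical below 0.08 rad)) and value of joint spindle below 0.5 rad), for 0.2 s.
2. the lever, home on the spindle, has turned it to its stop with the blocks in their pockets (horizontal distance between lever_hub and spindle_seat below 0.003 m and z of lever_hub in the frame of spindle_seat below 0.0135 m and angle between the x axis of lever_hub and the x axis of spindle_seat, either way round below 0.13 rad and angle between lever_hub's own z axis and vertical below 0.08 rad and ((horizontal distance between round_a and pocket_round_a below 0.003 m and z of round_a in the frame of pocket_round_a between 0.006 and 0.01 m and angle between round_a's own z axis and vertical below 0.08 rad) or (horizontal distance between round_a and pocket_round_b below 0.003 m and z of round_a in the frame of pocket_round_b between 0.006 and 0.01 m and angle between round_a's own z axis and vertical below 0.08 rad)) and ((horizontal distance between round_b and pocket_round_a below 0.003 m and z of round_b in the frame of pocket_round_a between 0.006 and 0.01 m and angle between round_b's own z axis and vertical below 0.08 rad) or (horizontal distance between round_b and pocket_round_b below 0.003 m and z of round_b in the frame of pocket_round_b between 0.006 and 0.01 m and angle between round_b's own z axis and vertical below 0.08 rad)) and ((horizontal distance between square_a and pocket_square_a below 0.003 m and z of square_a in the frame of pocket_square_a between 0.006 and 0.01 m and angle between square_a's own z axis and vertical below 0.08 rad) or (horizontal distance between square_a and pocket_square_b below 0.003 m and z of square_a in the frame of pocket_square_b between 0.006 and 0.01 m and angle between square_a's own z axis and vertical below 0.08 rad)) and ((horizontal distance between square_b and pocket_square_a below 0.003 m and z of square_b in the frame of pocket_square_a between 0.006 and 0.01 m and angle between square_b's own z axis and vertical below 0.08 rad) or (horizontal distance between square_b and pocket_square_b below 0.003 m and z of square_b in the frame of pocket_square_b between 0.006 and 0.01 m and angle between square_b's own z axis and vertical below 0.08 rad)) and value of joint spindle above 1.47 rad), for 0.2 s.
At the end, for the whole second after the job is handed in: Every block present is centred within 3 mm in a pocket of its outline and down on its floor (within 2 mm), the spindle stands within 0.15 rad of its stop, and the lever lies flat and at rest with its hub over the mat, released (((horizontal distance between round_a and pocket_round_a below 0.003 m and z of round_a in the frame of pocket_round_a between 0.006 and 0.01 m and angle between round_a's own z axis and vertical below 0.08 rad) or (horizontal distance between round_a and pocket_round_b below 0.003 m and z of round_a in the frame of pocket_round_b between 0.006 and 0.01 m and angle between round_a's own z axis and vertical below 0.08 rad)) and ((horizontal distance between round_b and pocket_round_a below 0.003 m and z of round_b in the frame of pocket_round_a between 0.006 and 0.01 m and angle between round_b's own z axis and vertical below 0.08 rad) or (horizontal distance between round_b and pocket_round_b below 0.003 m and z of round_b in the frame of pocket_round_b between 0.006 and 0.01 m and angle between round_b's own z axis and vertical below 0.08 rad)) and ((horizontal distance between square_a and pocket_square_a below 0.003 m and z of square_a in the frame of pocket_square_a between 0.006 and 0.01 m and angle between square_a's own z axis and vertical below 0.08 rad) or (horizontal distance between square_a and pocket_square_b below 0.003 m and z of square_a in the frame of pocket_square_b between 0.006 and 0.01 m and angle between square_a's own z axis and vertical below 0.08 rad)) and ((horizontal distance between square_b and pocket_square_a below 0.003 m and z of square_b in the frame of pocket_square_a between 0.006 and 0.01 m and angle between square_b's own z axis and vertical below 0.08 rad) or (horizontal distance between square_b and pocket_square_b below 0.003 m and z of square_b in the frame of pocket_square_b between 0.006 and 0.01 m and angle between square_b's own z axis and vertical below 0.08 rad)) and x of lever_hub in the frame of mat between -0.085 and 0.085 m and y of lever_hub in the frame of mat between -0.045 and 0.045 m and z of lever_hub in the frame of mat between 0.012 and 0.018 m and angle between lever_hub's own z axis and vertical below 0.08 rad and linear speed of lever below 0.02 m/s and value of joint spindle above 1.42 rad); the robot touches nothing.
It fails at once if the green flask or the ink tin is knocked over or pushed more than 40 mm (distance of any of green_flask, ink_tin from where it was at the start of the episode above 0.04 m or angle between any of green_flask, ink_tin's own z axis and vertical above 0.5 rad).
Of block_round_a, block_round_b, block_square_a, block_square_b only 3 to 4 are there at a start; the rules pass over those that are not, and their reading is None.
At some moment in a run one of block_round_a, block_round_b, block_square_a, block_square_b, lever may be knocked a few centimetres aside while the robot is not near it.
Once in a run the grip may slacken for a moment while it holds something.
It also fails if it takes over 208 s, if anything falls off the work surface, if the arm or the gripper's body presses on something with over 40 N, if the wrist force passes 120 N, or if a joint passes its speed limit or range.

## Robot

A 6-joint arm with a two-finger parallel gripper is mounted at the origin on a cart in front of the work surface, level with it; the furniture and walls round the work are solid. World frame = base frame: x ahead of the robot, y to its left, z up, the work surface at z = 0. Lengths are in m, angles in rad, forces in N, time in s.
With the tool pointing down it reaches from about 0.275 to 0.75 m from the base axis. Payload 10.2 kg.
Tool frame: the origin (TCP) lies midway between the tips of the shut fingers; the grasp point (between the pads) lies behind it (arm.pinch_z is the z of the grasp point in the tool frame, in m); z points along the fingers, y is the line along which they close (so a half turn about z gives the same grasp; the last joint's range is limited). The gripper opens to 88 mm and grips with 3 to 60 N. Pads are 18 mm wide; open, the fingers measure 123 mm over their backs; the gripper's body (75 mm by 187 mm) begins 45 mm behind the grasp point.
Start: joints at [0.989, 0.313, 1.498, -0, 1.331, -0.223], TCP at [0.184, 0.492, 0.239] pointing down, gripper open.
Joint ranges: [-2.94, 2.94], [-0.97, 2.17], [0.19, 2.56], [-1.23, 4.37], [0.02, 3.11], [-2.88, 2.88]. Speed limits (rad/s): [2.39, 2.39, 3.01, 3.14, 3.14, 3.14].

## Interface

Orientations are given as a unit quaternion [x, y, z, w].
In Python, from station import arm gives the robot as it stands. The module is installed in compiled form; this text tells all that it offers.
- The arm moves only by the shell command python3 -m pendant 'ROWS' [FORCE]. ROWS is JSON, a list of rows, each a list of 3 entries, a list of its own where there are three numbers: the turn, a rotation vector about the tool's x, y, z each as a share of 6 degrees, from -1 to 1, then the shift along the tool's x, y, z each as a share of 0.04 m, from -1 to 1, then the closure, from 0 (fully open) to 1 (shut). In form: [[[wx, wy, wz], [dx, dy, dz], jaw], ...]. A call has 1 to 20 rows; each row shifts and turns the commanded pose from where the row before left it, along the tool's axes as they then stand; what a row does not reach is not made up. A row lasts 1/12 s, in which the tool goes at most 41.7 mm and 7.16 degrees, less where a joint would pass 70% of its speed; a pose out of reach is approached as far as the arm can. A call with a number of a shift or a turn outside -1 to 1 is refused whole. A call with a gripper value outside its range is refused whole. The fingers move at their own pace and stop on an object; FORCE is the grip in N (left out, the last holds). Time passes only in rows, so rows that do not move let the fingers close. It gives the time, the measured TCP pose, the force, the opening and the grip force at its end, in the units of the state.
- arm.get_obs(): the state, without advancing time (a new reading comes with each control period).
- arm.read_camera(name): name is "scene" or "top" or "wrist"; returns a dict with "pixels" (480x640x3 uint8, red, green, blue), "K" (3x3 intrinsics, pixels), "camera_from_world" (4x4, takes a point from world to camera coordinates). Camera axes: x right, y down, z forward; pixel columns grow to the right and rows downward; lengths in m; the calibration is good to about 2 mm. A picture is of the moment at which its call begins. There is no depth.
- arm.finish_job(): hands the job in; it is judged then, once.
Trained networks look in a picture, given as the dict that the camera call returned (one of the last four; its "shot" number tells which), for a name from the list of things; names that differ only in an ending like _2 or _b are one class to them, and where a whole thing is asked for, a point or a joint stands for the part that bears it (a point fixed in the world has none). Each returns a list of dicts, best first, with "p" (0 to 1); they miss things now and then, are a little off and sometimes report something else, mostly with a low value. They report only what shows in the picture. A call takes as long as a camera call. They do not tell look-alikes from the thing itself.
- arm.regions_of(thing, picture): "region" (480x640 bool, what is visible of it) and "box" ([left, top, right, bottom] in pixels, round what is visible of it).
- arm.pinpoint(thing, picture): "location" ([column, row] in pixels: a listed point, or the origin of a listed thing).
The state is a dict: "clock": time; "qpos": joint angles; "dq": joint speeds; "effort": joint torques, N m; "position": TCP position; "orientation": TCP orientation; "force": force on the tool from outside, world axes, zero at the start; "ft_torque": the same for the moment, N m; "grip_width": finger opening in m; "gripper_force": force on a finger pad.
Only numpy, scipy, OpenCV 4.12 (cv2) and the standard library are available. Lean on these libraries where they do the work, as an engineer would, in place of code of your own. Each camera call takes 0.05 s, during which the arm holds its last target. There are 200 camera calls.

## Working session

There is one attempt and no reset: what is moved stays moved. The work goes in short steps, Python scripts to look and compute and a shell command to move; the robot and the scene stay as the last step left them, time stands still between calls to the robot, and variables do not carry over. Pictures are saved under pics/ and viewed, at most 14 in all, crops included, and the job is handed in when it is done.

```bash
mkdir -p pics; ls; python3 - <<'E'
from station import arm
import cv2,numpy as np
o=arm.get_obs();print({k:np.round(v,3).tolist() for k,v in o.items()},arm.pinch_z)
for n in("top","scene"):
    p=arm.read_camera(n);cv2.imwrite(f"pics/{n}0.png",p["pixels"][:,:,::-1])
    C=np.linalg.inv(p["camera_from_world"]);print(n,p["K"].tolist(),np.round(C,3).tolist())
    for t in["round_a","square_a","pocket_round_a","pocket_square_a","lever_hub","lever_knob","spindle_seat","keeper_edge","mat","green_flask","ink_tin"]:
        print(t,[(round(d["p"],2),np.round(d["location"],1).tolist()) for d in arm.pinpoint(t,p)])
E
```

```text
pics
{'clock': 0.0, 'qpos': [0.989, 0.313, 1.498, 0.0, 1.331, -0.223], 'dq': [0.001, -0.0, 0.0, 0.0, -0.0, -0.001], 'effort': [-0.0, -40.222, -25.227, 0.069, 0.035, -0.0], 'position': [0.184, 0.491, 0.238], 'orientation': [0.178, 0.984, -0.001, -0.0], 'force': [0.816, -0.437, 0.228], 'ft_torque': [0.034, -0.018, -0.031], 'gripper_force': 0.0, 'grip_width': 0.088} -0.0187
top [[540.190433004766, 0.0, 322.5947875744175], [0.0, 540.190433004766, 231.29493359173395], [0.0, 0.0, 1.0]] [[-0.017, -0.988, 0.157, 0.395], [-1.0, 0.018, 0.001, 0.064], [-0.004, -0.157, -0.988, 1.488], [0.0, 0.0, 0.0, 1.0]]
round_a [(0.67, [240.3, 273.7]), (0.57, [200.6, 253.5])]
square_a [(0.55, [164.2, 292.1]), (0.51, [208.9, 295.2])]
pocket_round_a [(0.76, [441.2, 263.8]), (0.73, [325.0, 280.7]), (0.6, [398.0, 257.2])]
pocket_square_a [(0.93, [419.8, 261.3]), (0.92, [469.0, 260.4]), (0.24, [320.7, 281.8])]
lever_hub [(0.66, [324.7, 279.5])]
lever_knob [(0.51, [291.2, 285.1])]
spindle_seat [(0.68, [469.6, 263.1]), (0.46, [378.8, 239.6])]
keeper_edge [(0.97, [435.1, 237.7])]
mat [(0.61, [309.6, 287.0])]
green_flask [(0.83, [359.9, 197.1]), (0.7, [324.5, 279.8])]
ink_tin [(0.69, [450.3, 184.9]), (0.61, [422.8, 260.0]), (0.25, [379.2, 240.4])]
scene [[436.9955880684949, 0.0, 313.243223816166], [0.0, 436.9955880684949, 246.221616462724], [0.0, 0.0, 1.0]] [[-0.739, -0.271, 0.617, -0.075], [-0.674, 0.308, -0.672, 0.798], [-0.008, -0.912, -0.41, 0.5], [0.0, 0.0, 0.0, 1.0]]
round_a [(0.83, [210.1, 324.5]), (0.48, [268.0, 308.9])]
square_a [(0.84, [206.9, 369.2]), (0.68, [253.9, 340.9])]
pocket_round_a [(0.66, [253.9, 337.1])]
pocket_square_a [(0.72, [417.1, 223.8])]
lever_hub [(0.69, [346.6, 272.3])]
lever_knob [(0.88, [324.5, 279.9])]
spindle_seat [(0.72, [416.8, 223.4])]
keeper_edge []
mat [(0.72, [341.8, 288.3])]
green_flask []
ink_tin []
```

```bash
python3 - <<'E'
import cv2
i=cv2.imread("pics/top0.png");cv2.imwrite("pics/top0c.png",cv2.resize(i[160:340,140:500],None,fx=2.2,fy=2.2,interpolation=cv2.INTER_CUBIC))
E
```

```text
(no output)
```

View pics/top0c.png

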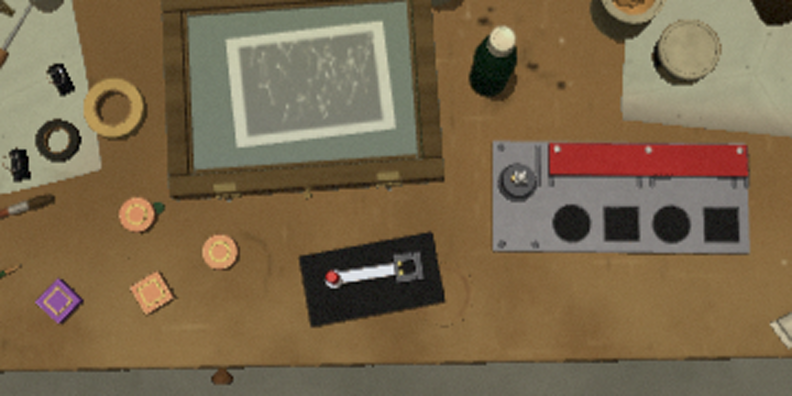

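View pics/scene0.png

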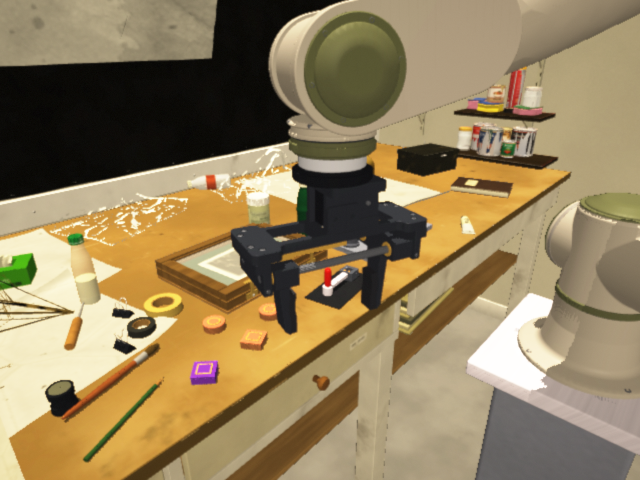

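The top view (crop scaled 2.2) shows these items, in full-image pixels:
- **Round blocks:** two copper ones, at (202,257) and (240,274).
- **Square blocks:** one copper at (209,293). The square at (167,297) is purple, so it is a look-alike and I leave it alone. The crop already shows the colours clearly, and only three blocks are present.
- **Lever:** on the mat, hub at (325,281), knob to its left.
- **Nest:** pockets are round, square, round, square at columns 399, 422, 445 and 468, row 261.
- **Spindle:** (375,241).
- **Obstacles:** flask base at about (363,202), ink tin at (453,183).

```bash
cat > h.py <<'E'
from station import arm
import cv2,numpy as np
from scipy.spatial.transform import Rotation as R
def ray(p,px,z):
    T=np.linalg.inv(p["camera_from_world"]);d=T[:3,:3]@np.linalg.inv(p["K"])@[px[0],px[1],1]
    c=T[:3,3];return c+d*(z-c[2])/d[2]
def proj(p,X):
    c=p["camera_from_world"]@np.r_[X,1];c=p["K"]@c[:3];return c[:2]/c[2]
def blobs(p,lo,hi,amin=30):
    h=cv2.cvtColor(p["pixels"],cv2.COLOR_RGB2HSV);m=cv2.inRange(h,np.array(lo),np.array(hi))
    m=cv2.morphologyEx(m,cv2.MORPH_CLOSE,np.ones((5,5)))
    c,_=cv2.findContours(m,cv2.RETR_EXTERNAL,cv2.CHAIN_APPROX_NONE)
    return sorted([k for k in c if cv2.contourArea(k)>amin],key=cv2.contourArea,reverse=True)
def yaw(o=None):
    o=o or arm.get_obs();y=R.from_quat(o["orientation"]).apply([0,1,0]);return np.degrees(np.arctan2(y[1],y[0]))
def go(X,yw=None):
    "report move to TCP X; yw = wanted direction (deg, mod 180) of tool y"
    o=arm.get_obs();r=R.from_quat(o["orientation"]);q=np.array(o["position"])
    d=r.inv().apply(np.array(X)-q)/0.04
    print("at",np.round(q,4),"yaw",round(yaw(o),2),"| shift total (tool units)",np.round(d,2))
    if yw is not None:
        dy=(yw-yaw(o)+90)%180-90; a=np.radians(dy)
        print(" turn wz total",round(-dy/6,2)," shift after turning",np.round(R.from_euler("z",-dy,degrees=True).inv().apply(d),2))
E
python3 - <<'E'
from h import *
p=arm.read_camera("top")
for k in blobs(p,[5,90,150],[18,255,255]):
    (c,s,a)=cv2.minAreaRect(k); 
    w=ray(p,c,.016)
    if 0.25<w[0]<0.7: print("copper",np.round(c,1),np.round(s,1),round(a,1),np.round(w,3),cv2.contourArea(k))
for n,px,z in[("pr1",(399.5,261.5),.008),("ps1",(422.3,261.5),.008),("pr2",(445,261.5),.008),("ps2",(468,261.8),.008),("spindle nose",(375.5,240.5),.074),("hub",(325,280.5),.026),("knob",(291.2,285.5),.066),("flask",(362,202),0),("tin",(452,183),.053),("barL",(390,240),.03),("barR",(480,240),.03)]:
    print(n,np.round(ray(p,px,z),3))
w=arm.read_camera("wrist");o=arm.get_obs()
T=np.eye(4);T[:3,:3]=R.from_quat(o["orientation"]).as_matrix();T[:3,3]=o["position"]
print("tool_from_cam",np.round(np.linalg.inv(T)@np.linalg.inv(w["camera_from_world"]),3).tolist(),w["K"][0,0])
go([.42,.295,.2],0)
E
```

```text
copper [208.  292.4] [14.7 14.7] 59.0 [0.466 0.38  0.016] 191.0
copper [239.5 274. ] [14. 15.] 90.0 [0.514 0.294 0.016] 175.5
copper [201.5 257. ] [14. 15.] 90.0 [0.563 0.399 0.016] 173.5
pr1 [ 0.542 -0.144  0.008]
ps1 [ 0.541 -0.207  0.008]
pr2 [ 0.54  -0.269  0.008]
ps2 [ 0.538 -0.332  0.008]
spindle nose [ 0.592 -0.074  0.074]
hub [0.492 0.062 0.026]
knob [0.478 0.151 0.066]
flask [ 0.712 -0.046  0.   ]
tin [ 0.749 -0.289  0.053]
barL [ 0.599 -0.117  0.03 ]
barR [ 0.594 -0.362  0.03 ]
tool_from_cam [[-0.0, -0.962, -0.274, 0.07], [1.0, -0.0, -0.0, -0.0], [0.0, -0.274, 0.962, -0.145], [0.0, 0.0, 0.0, 1.0]] 411.8705127039225
at [0.1844 0.4916 0.2387] yaw 69.44 | shift total (tool units) [-7.24 -2.53  0.97]
 turn wz total 11.57  shift after turning [-4.91  5.89  0.97]
```

```bash
python3 -m pendant '[[[0,0,0.964],[0,0,0],0.3],[[0,0,0.964],[0,0,0],0.3],[[0,0,0.964],[0,0,0],0.3],[[0,0,0.964],[0,0,0],0.3],[[0,0,0.964],[0,0,0],0.3],[[0,0,0.964],[0,0,0],0.3],[[0,0,0.964],[0,0,0],0.3],[[0,0,0.964],[0,0,0],0.3],[[0,0,0.964],[0,0,0],0.3],[[0,0,0.964],[0,0,0],0.3],[[0,0,0.964],[0,0,0],0.3],[[0,0,0.964],[0,0,0],0.3]]' 25
python3 -m pendant '[[[0,0,0],[-0.41,0.69,0.08],0.3],[[0,0,0],[-0.41,0.69,0.08],0.3],[[0,0,0],[-0.41,0.69,0.08],0.3],[[0,0,0],[-0.41,0.69,0.08],0.3],[[0,0,0],[-0.41,0.69,0.08],0.3],[[0,0,0],[-0.41,0.69,0.08],0.3],[[0,0,0],[-0.41,0.69,0.08],0.3],[[0,0,0],[-0.41,0.69,0.08],0.3],[[0,0,0],[-0.41,0.69,0.08],0.3],[[0,0,0],[-0.41,0.69,0.08],0.3],[[0,0,0],[-0.41,0.69,0.08],0.3],[[0,0,0],[-0.41,0.69,0.08],0.3],[[0,0,0],[0,0,0],0.3]]'
python3 - <<'E'
from h import *
w=arm.read_camera("wrist");cv2.imwrite("pics/w1.png",w["pixels"][:,:,::-1])
for k in blobs(w,[5,90,120],[18,255,255],300):
    c,s,a=cv2.minAreaRect(k);X=ray(w,c,.016);print(np.round(c),np.round(s),round(a,1),np.round(X,4))
go([.514,.294,.1],0)
E
```

```text
clock: 2.3
position: [0.1844, 0.4916, 0.2387]
orientation: [0.709, 0.706, -0.0, 0.0]
force: [-0.4, -0.4, -0.3]
grip_width: 0.0619
gripper_force: 0.0
clock: 3.38
position: [0.5193, 0.2917, 0.1991]
orientation: [0.708, 0.706, -0.0, 0.0]
force: [0.2, -0.9, 0.1]
grip_width: 0.0617
gripper_force: 0.0
[402. 178.] [355. 473.] 90.0 [0.578  0.3152 0.016 ]
[261.  95.] [61. 55.] 57.3 [0.4684 0.3778 0.016 ]
[374. 422.] [47. 71.] 90.0 [0.5608 0.0817 0.016 ]
[219. 426.] [51. 68.] 81.1 [0.4132 0.0784 0.016 ]
[581.  26.] [51. 64.] 90.0 [0.7023 0.4248 0.016 ]
[433. 422.] [47. 38.] 90.0 [0.6175 0.0814 0.016 ]
[572. 159.] [28. 47.] 49.0 [0.7105 0.3291 0.016 ]
at [0.5173 0.2933 0.1994] yaw -0.16 | shift total (tool units) [ 0.02 -0.08  2.49]
 turn wz total -0.03  shift after turning [ 0.02 -0.08  2.49]
```

View pics/w1.png

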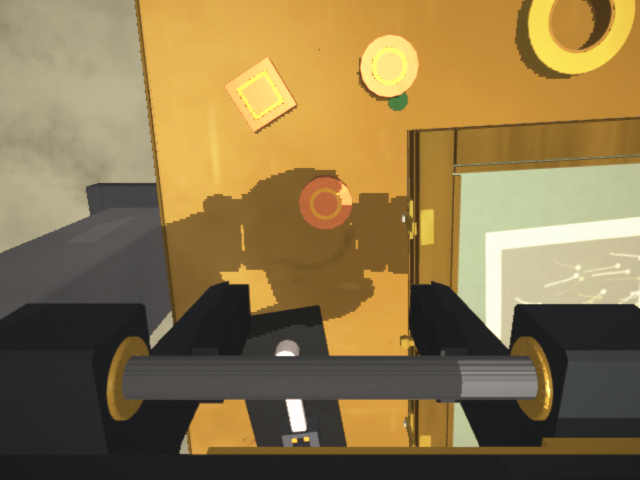

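Wrist view: round block at (326,203) in the gripper's shadow, square at (261,95), second round at (389,66), frame edge at column ~410.

```bash
python3 - <<'E'
from h import *
w=arm.read_camera("wrist");g=cv2.cvtColor(w["pixels"],cv2.COLOR_RGB2GRAY)
for n,(x,y) in dict(r1=(326,203),r2=(389,66)).items():
    s=g[y-42:y+42,x-42:x+42];c=cv2.HoughCircles(cv2.GaussianBlur(s,(5,5),1),cv2.HOUGH_GRADIENT,1,20,param1=80,param2=12,minRadius=23,maxRadius=36)
    for q in (c[0][:3] if c is not None else []): print(n,q[:2]+[x-42,y-42],q[2],np.round(ray(w,q[:2]+[x-42,y-42],.016),4))
print("sq",np.round(ray(w,(259,93),.016),4),"frame edge",ray(w,(410,200),.02))
go(np.r_[ray(w,(326,203),.016)[:2],.07],0)
E
```

```text
r1 [327.5 205.5] 26.3 [0.5159 0.2943 0.016 ]
r2 [393.5  68.5] 30.8 [0.5655 0.398  0.016 ]
sq [0.4645 0.381  0.016 ] frame edge [0.58198459 0.29940825 0.02      ]
at [0.5161 0.2944 0.1998] yaw -0.06 | shift total (tool units) [ 0.05 -0.03  3.25]
 turn wz total -0.01  shift after turning [ 0.05 -0.03  3.25]
```

```bash
python3 -m pendant '[[[0,0,0],[0.02,0,0.6],0.3],[[0,0,0],[0,0,0.6],0.3],[[0,0,0],[0,0,0.6],0.3],[[0,0,0],[0,0,0.6],0.3],[[0,0,0],[0,0,0.6],0.3],[[0,0,0],[0,0,0.6],0.3],[[0,0,0],[0,0,0.6],0.3],[[0,0,0],[0,0,0.4],0.3],[[0,0,0],[0,0,0.19],0.3],[[0,0,0],[0,0,0],0.3],[[0,0,0],[0,0,0],0.65],[[0,0,0],[0,0,0],0.65],[[0,0,0],[0,0,0],0.65],[[0,0,0],[0,0,0],0.65],[[0,0,0],[0,0,0],0.65],[[0,0,0],[0,0,0],0.65]]' 25
python3 -m pendant '[[[0,0,0],[0,0,-0.3],0.65],[[0,0,0],[0,0,-0.6],0.65],[[0,0,0],[0,0,-0.6],0.65],[[0,0,0],[0,0,-0.6],0.65],[[0,0,0],[0,0,-0.6],0.65],[[0,0,0],[0,0,-0.3],0.65],[[0,0,0],[0,0,0],0.65]]'
python3 - <<'E'
from h import *
w=arm.read_camera("wrist");cv2.imwrite("pics/w2.png",w["pixels"][:,:,::-1])
go([.542,-.144,.13],0)
E
```

```text
clock: 4.82
position: [0.5162, 0.2961, 0.01]
orientation: [0.707, 0.707, 0.001, 0.0]
force: [-2.1, 0.9, 7.2]
grip_width: 0.0426
gripper_force: 25.0
clock: 5.4
position: [0.5169, 0.2962, 0.1325]
orientation: [0.707, 0.707, 0.003, 0.001]
force: [0.3, -0.6, -1.1]
grip_width: 0.0425
gripper_force: 25.0
at [0.5161 0.2959 0.1303] yaw 0.03 | shift total (tool units) [-11.     0.64  -0.  ]
 turn wz total 0.01  shift after turning [-11.     0.65  -0.  ]
```

View pics/w2.png

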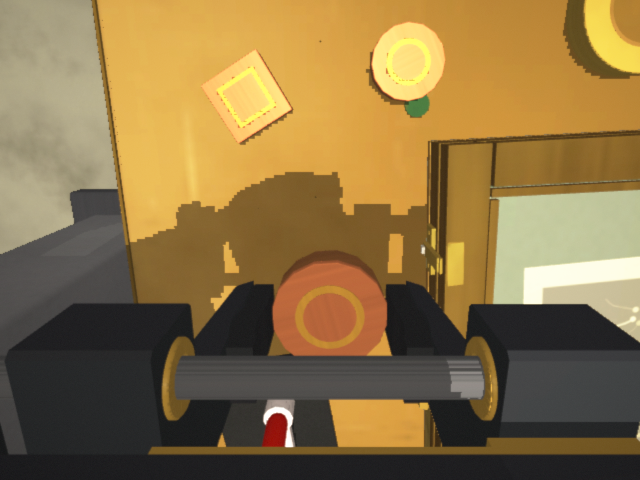

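The block is held, with its ring centred at (330,317). I'll move past the nest so the wrist camera can see the pockets and the spindle.

```bash
python3 -m pendant '[[[0,0,0],[-0.3,0.02,-0.2],0.65],[[0,0,0],[-0.73,0.02,-0.2],0.65],[[0,0,0],[-0.73,0.02,-0.2],0.65],[[0,0,0],[-0.73,0.02,-0.2],0.65],[[0,0,0],[-0.73,0.02,-0.2],0.65],[[0,0,0],[-0.73,0.02,-0.2],0.65],[[0,0,0],[-0.73,0.02,-0.2],0.65],[[0,0,0],[-0.73,0.02,-0.2],0.65],[[0,0,0],[-0.73,0.02,-0.15],0.65],[[0,0,0],[-0.73,0.02,0],0.65],[[0,0,0],[-0.73,0.02,0],0.65],[[0,0,0],[-0.73,0.02,0],0.65],[[0,0,0],[-0.73,0.02,0],0.65],[[0,0,0],[-0.73,0.02,0],0.65],[[0,0,0],[-0.73,0.02,0],0.65],[[0,0,0],[-0.73,0.02,0],0.65],[[0,0,0],[-0.73,0.02,0],0.65],[[0,0,0],[-0.73,0.02,0],0.65],[[0,0,0],[-0.73,0.02,0],0.65],[[0,0,0],[-0.6,0,0],0.65]]'
python3 -m pendant '[[[0,0,0],[0,0,0],0.65],[[0,0,0],[0,0,0],0.65],[[0,0,0],[0,0,0],0.65]]'
python3 - <<'E'
from h import *
w=arm.read_camera("wrist");cv2.imwrite("pics/w3.png",w["pixels"][:,:,::-1])
o=arm.get_obs();print(o["position"],yaw(o),proj(w,[.542,-.144,.014]),proj(w,[.592,-.074,.044]))
np.savez("w3.npz",px=w["pixels"],K=w["K"],T=w["camera_from_world"])
E
```

```text
clock: 7.12
position: [0.53, -0.2682, 0.1978]
orientation: [0.707, 0.707, -0.0, -0.001]
force: [0.0, -0.1, -1.3]
grip_width: 0.0431
gripper_force: 25.0
clock: 7.37
position: [0.5307, -0.2654, 0.1982]
orientation: [0.707, 0.707, -0.0, -0.001]
force: [-0.0, 0.3, -1.3]
grip_width: 0.0425
gripper_force: 25.0
[ 0.53089064 -0.26498939  0.19840718] 0.06716944967089442 [344.75421831  45.06580085] [428.45577887 -86.14287821]
```

View pics/w3.png

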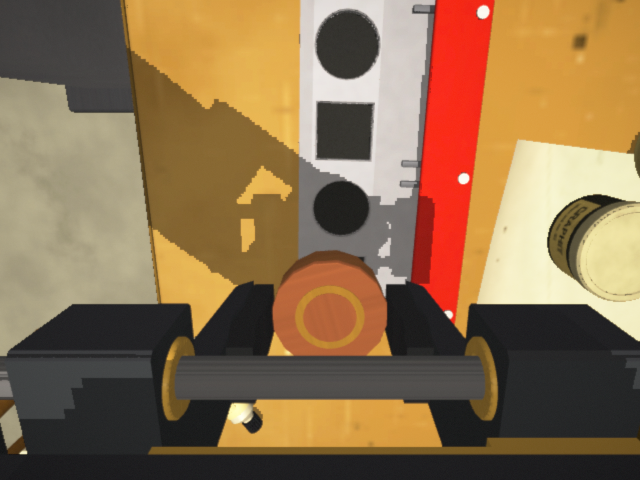

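Pockets are clear: round (347,44), square (345,131), round (341,208). I'll fit them at rim height, together with the held block's ring.

```bash
python3 - <<'E'
from h import *
d=np.load("w3.npz");w=dict(pixels=d["px"],K=d["K"],camera_from_world=d["T"])
g=cv2.cvtColor(w["pixels"],cv2.COLOR_RGB2GRAY)
for n,(x,y),t in [("pr1",(347,44),90),("ps1",(345,131),90),("pr2",(341,208),70)]:
    m=(g[y-40:y+40,x-40:x+40]<t).astype(np.uint8)
    k,l,s,c=cv2.connectedComponentsWithStats(m);i=l[40,40];ks,_=cv2.findContours((l==i).astype(np.uint8),0,cv2.CHAIN_APPROX_NONE)
    r=cv2.minAreaRect(max(ks,key=cv2.contourArea));b=c[i]+[x-40,y-40]
    print(n,np.round(b,1),np.round(r[1],1),round(r[2],1),"world",np.round(ray(w,b,.014),4),"r",np.round(np.array(r[1])/411*1*(.343-.014),4))
# ring of held block: hue yellow ring inside
h=cv2.cvtColor(w["pixels"],cv2.COLOR_RGB2HSV)
sub=h[275:358,290:372];print(sub[42,6],sub[42,40],sub[15,40])
m=cv2.inRange(sub,np.array([14,0,0]),np.array([30,255,255]));ys,xs=np.nonzero(m)
pt=np.c_[xs,ys].astype(np.int32);hh=cv2.convexHull(pt);print(cv2.boundingRect(hh))
c=np.array(cv2.minEnclosingCircle(hh)[0])+[290,275]
e=np.array([330,317.])
for q in(c,e):print("ring",q,np.round(ray(w,q,.1984+.006),4))
E
```

```text
pr1 [347.   44.3] [67. 61.] 90.0 world [ 0.5436 -0.1435  0.014 ] r [0.0536 0.0488]
ps1 [343.7 130.6] [54.4 55.8] 2.2 world [ 0.5418 -0.205   0.014 ] r [0.0436 0.0446]
pr2 [340.7 207.7] [53. 55.] 90.0 world [ 0.54  -0.266  0.014] r [0.0424 0.044 ]
[ 18 186 192] [ 10 171 177] [ 18 184 194]
(0, 10, 82, 73)
ring [330.5        331.83802795] [ 0.5313 -0.2728  0.2044]
ring [330. 317.] [ 0.5311 -0.2667  0.2044]
```

```bash
python3 -m pendant '[[[0,0,0.2],[0,0.12,0.3],0.65],[[0,0,0.1],[0,0.1,0.7],0.65],[[0,0,0],[0,0,0.7],0.65],[[0,0,0],[0,0,0.7],0.65],[[0,0,0],[0,0,0.7],0.65],[[0,0,0],[0,0,0.5],0.65],[[0,0,0],[0,0,0.2],0.65],[[0,0,0],[0,0,0],0.65],[[0,0,0],[0,0,0],0.65],[[0,0,0],[0,0,0],0.65]]'
python3 - <<'E'
from h import *
w=arm.read_camera("wrist");cv2.imwrite("pics/w4.png",w["pixels"][:,:,::-1])
np.savez("w4.npz",px=w["pixels"],K=w["K"],T=w["camera_from_world"])
go([.5398,-.2648,.018],-1.7)
E
```

```text
clock: 8.25
position: [0.5408, -0.2661, 0.0484]
orientation: [0.718, 0.696, 0.0, 0.001]
force: [0.3, -0.1, -0.5]
grip_width: 0.0428
gripper_force: 25.0
at [ 0.5407 -0.2662  0.0484] yaw -1.74 | shift total (tool units) [ 0.03 -0.03  0.76]
 turn wz total -0.01  shift after turning [ 0.03 -0.03  0.76]
```

View pics/w4.png

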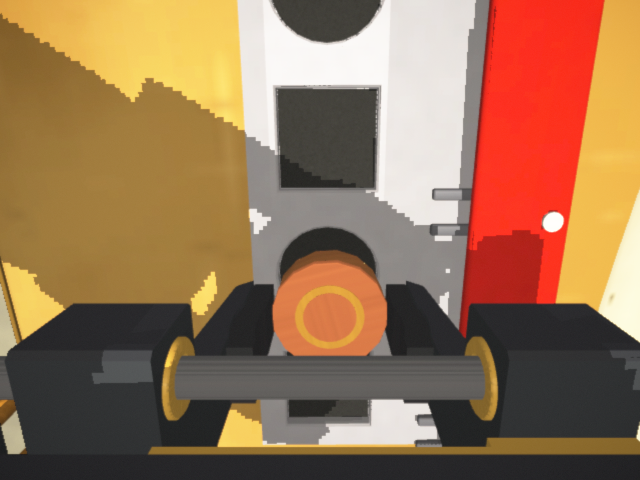

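Closer view: square pocket spans columns 277–379 and rows 87–188; the target round pocket's far rim peaks at (327,226).

```bash
python3 - <<'E'
from h import *
d=np.load("w4.npz");w=dict(pixels=d["px"],K=d["K"],camera_from_world=d["T"])
a=[ray(w,q,.014)[:2] for q in [(277,87),(380,86),(379,188),(280,188)]];print(np.round(a,4));c=np.mean(a,0);print("ps1",c)
u=np.array([.0297,.9996]);print("pr2 from ps1",c-u*.062)
t=ray(w,(327,226.5),.014)[:2];print("pr2 from rim",t-u*.0235)
print("ring",ray(w,(330,317),.0484+.006))
E
```

```text
[[ 0.5221 -0.1835]
 [ 0.5644 -0.1844]
 [ 0.5641 -0.2266]
 [ 0.5206 -0.2253]]
ps1 [ 0.54279515 -0.20495977]
pr2 from ps1 [ 0.54095375 -0.26693497]
pr2 from rim [ 0.54000371 -0.26689645]
ring [ 0.54115745 -0.26757166  0.0544    ]
```

```bash
python3 -m pendant '[[[0,0,0],[0.02,-0.015,0.2],0.65],[[0,0,0],[0,0,0.2],0.65],[[0,0,0],[0,0,0.15],0.65],[[0,0,0],[0,0,0.1],0.65],[[0,0,0],[0,0,0.1],0.65],[[0,0,0],[0,0,0.02],0.65],[[0,0,0],[0,0,0],0.65],[[0,0,0],[0,0,0],0.65]]'
```

```text
clock: 8.97
position: [0.5392, -0.2651, 0.0172]
orientation: [0.718, 0.696, -0.0, -0.0]
force: [-8.4, 2.4, 14.4]
grip_width: 0.0433
gripper_force: 25.0
```

```bash
python3 -m pendant '[[[0,0,0],[0,0,-0.02],0.3],[[0,0,0],[0,0,0],0.3],[[0,0,0],[0,0,0],0.3],[[0,0,0],[0,0,0],0.3],[[0,0,0],[0,0,0],0.3],[[0,0,0],[0,0,-0.4],0.3],[[0,0,0],[0,0,-0.6],0.3],[[0,0,0],[0,0,-0.6],0.3],[[0,0,0],[0,0,-0.6],0.3],[[0,0,0],[0,0,-0.6],0.3],[[0,0,0],[0,0,-0.6],0.3],[[0,0,0],[0,0,-0.6],0.3],[[0,0,0],[0,0,0],0.3],[[0,0,0],[0,0,0],0.3]]'
python3 - <<'E'
from h import *
p=arm.read_camera("top")
for k in blobs(p,[5,90,110],[18,255,255]):
    (c,s,a)=cv2.minAreaRect(k);w=ray(p,c,.016)
    if 0.25<w[0]<0.7 and cv2.contourArea(k)<400: print("copper",np.round(c,1),np.round(s,1),round(a,1),np.round(w,3))
print(proj(p,[.5405,-.267,.024]))
go([.4645,.381,.18],0)
E
```

```text
clock: 10.13
position: [0.5397, -0.2653, 0.1774]
orientation: [0.718, 0.696, 0.0, 0.001]
force: [-0.6, -0.3, 0.1]
grip_width: 0.0613
gripper_force: 0.0
copper [191.6 209.6] [12.8 16.6] 61.4 [0.696 0.429 0.016]
copper [486.8 269.9] [7.6 6.3] 26.6 [ 0.514 -0.38   0.016]
[445.54654782 260.57618818]
at [ 0.5393 -0.2649  0.1761] yaw -1.76 | shift total (tool units) [16.08 -2.37 -0.09]
 turn wz total -0.29  shift after turning [16.15 -1.87 -0.09]
```

```bash
python3 -m pendant '[[[0,0,0],[0.804,-0.118,0],0.3],[[0,0,0],[0.804,-0.118,0],0.3],[[0,0,0],[0.804,-0.118,0],0.3],[[0,0,0],[0.804,-0.118,0],0.3],[[0,0,0],[0.804,-0.118,0],0.3],[[0,0,0],[0.804,-0.118,0],0.3],[[0,0,0],[0.804,-0.118,0],0.3],[[0,0,0],[0.804,-0.118,0],0.3],[[0,0,0],[0.804,-0.118,0],0.3],[[0,0,0],[0.804,-0.118,0],0.3],[[0,0,0],[0.804,-0.118,0],0.3],[[0,0,0],[0.804,-0.118,0],0.3],[[0,0,0],[0.804,-0.118,0],0.3],[[0,0,0],[0.804,-0.118,0],0.3],[[0,0,0],[0.804,-0.118,0],0.3],[[0,0,0],[0.804,-0.118,0],0.3],[[0,0,0],[0.804,-0.118,0],0.3],[[0,0,0],[0.804,-0.118,0],0.3],[[0,0,0],[0.804,-0.118,0],0.3],[[0,0,0],[0.804,-0.118,0],0.3]]'
python3 -m pendant '[[[0,0,-0.95],[0,0,0],0.3],[[0,0,-0.95],[0,0,0],0.3],[[0,0,-0.95],[0,0,0],0.3],[[0,0,-0.95],[0,0,0],0.3],[[0,0,-0.95],[0,0,0],0.3],[[0,0,-0.95],[0,0,0],0.3],[[0,0,0],[0,0,0],0.3],[[0,0,0],[0,0,0],0.3]]'
python3 - <<'E'
from h import *
w=arm.read_camera("wrist");cv2.imwrite("pics/w5.png",w["pixels"][:,:,::-1])
np.savez("w5.npz",px=w["pixels"],K=w["K"],T=w["camera_from_world"])
go([.4645,.381,.01],32.7);print(proj(w,[.4645,.381,.016]))
E
```

```text
clock: 11.85
position: [0.4639, 0.382, 0.175]
orientation: [0.718, 0.696, -0.001, -0.0]
force: [0.3, 0.6, 0.4]
grip_width: 0.0617
gripper_force: 0.0
clock: 12.52
position: [0.4646, 0.3805, 0.1754]
orientation: [0.483, 0.876, -0.001, -0.001]
force: [-0.2, -0.0, 0.6]
grip_width: 0.0618
gripper_force: 0.0
at [0.4646 0.3805 0.1757] yaw 32.25 | shift total (tool units) [0.01 0.01 4.14]
 turn wz total -0.07  shift after turning [0.01 0.01 4.14]
[329.96290825 212.71796321]
```

View pics/w5.png

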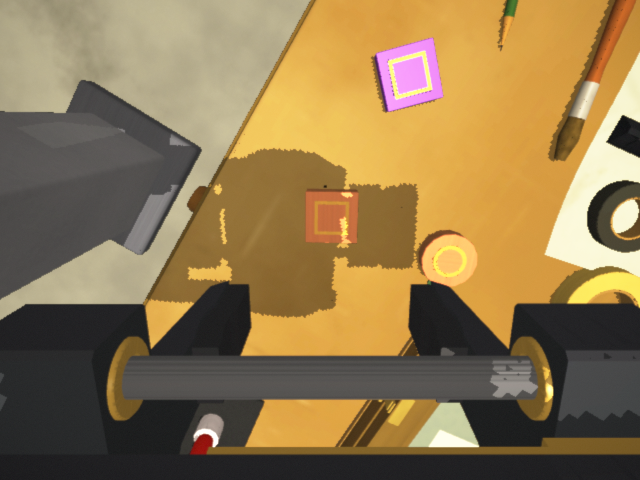

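The copper square is aligned under the jaws at (331,217). The purple look-alike is away at (408,74).

```bash
python3 - <<'E'
from h import *
d=np.load("w5.npz");w=dict(pixels=d["px"],K=d["K"],camera_from_world=d["T"])
X=ray(w,(331.5,217),.016);print(X,"round2",ray(w,(449,258),.016));go(np.r_[X[:2],.01],32.5)
E
```

```text
[0.46726659 0.37880655 0.016     ] round2 [0.562449   0.40002595 0.016     ]
at [0.4646 0.3805 0.1757] yaw 32.25 | shift total (tool units) [-0.07  0.04  4.14]
 turn wz total -0.04  shift after turning [-0.07  0.04  4.14]
```

```bash
python3 -m pendant '[[[0,0,-0.04],[-0.07,0.04,0.4],0.3],[[0,0,0],[0,0,0.6],0.3],[[0,0,0],[0,0,0.6],0.3],[[0,0,0],[0,0,0.6],0.3],[[0,0,0],[0,0,0.6],0.3],[[0,0,0],[0,0,0.6],0.3],[[0,0,0],[0,0,0.5],0.3],[[0,0,0],[0,0,0.24],0.3],[[0,0,0],[0,0,0],0.3],[[0,0,0],[0,0,0],0.7],[[0,0,0],[0,0,0],0.7],[[0,0,0],[0,0,0],0.7],[[0,0,0],[0,0,0],0.7],[[0,0,0],[0,0,0],0.7],[[0,0,0],[0,0,0],0.7],[[0,0,0],[0,0,0],0.7]]' 25
python3 -m pendant '[[[0,0,0],[0,0,-0.3],0.7],[[0,0,0],[0,0,-0.6],0.7],[[0,0,0],[0,0,-0.6],0.7],[[0,0,0],[0,0,-0.6],0.7],[[0,0,0.95],[0,0,-0.6],0.7],[[0,0,0.95],[0,0,-0.6],0.7],[[0,0,0.95],[0,0,0],0.7],[[0,0,0.95],[0,0,0],0.7],[[0,0,0.95],[0,0,0],0.7],[[0,0,0.95],[0,0,0],0.7],[[0,0,0],[0,0,0],0.7],[[0,0,0],[0,0,0],0.7]]'
python3 - <<'E'
from h import *
go([.542,-.206,.15],-1.7)
E
```

```text
clock: 13.9
position: [0.4683, 0.3795, 0.0123]
orientation: [0.48, 0.877, 0.001, 0.001]
force: [-1.1, -1.7, 6.1]
grip_width: 0.0395
gripper_force: 25.0
clock: 14.9
position: [0.4677, 0.3792, 0.1437]
orientation: [0.715, 0.699, 0.0, 0.0]
force: [-0.1, -0.2, -0.4]
grip_width: 0.0391
gripper_force: 25.0
at [0.4677 0.3792 0.1437] yaw -1.36 | shift total (tool units) [-14.58   2.2   -0.16]
 turn wz total 0.06  shift after turning [-14.57   2.29  -0.16]
```

```bash
python3 -m pendant '[[[0,0,0.06],[-0.729,0.113,0],0.7],[[0,0,0],[-0.729,0.113,0],0.7],[[0,0,0],[-0.729,0.113,0],0.7],[[0,0,0],[-0.729,0.113,0],0.7],[[0,0,0],[-0.729,0.113,0],0.7],[[0,0,0],[-0.729,0.113,0],0.7],[[0,0,0],[-0.729,0.113,0],0.7],[[0,0,0],[-0.729,0.113,0],0.7],[[0,0,0],[-0.729,0.113,0],0.7],[[0,0,0],[-0.729,0.113,0],0.7],[[0,0,0],[-0.729,0.113,0],0.7],[[0,0,0],[-0.729,0.113,0],0.7],[[0,0,0],[-0.729,0.113,0],0.7],[[0,0,0],[-0.729,0.113,0],0.7],[[0,0,0],[-0.729,0.113,0],0.7],[[0,0,0],[-0.729,0.113,0],0.7],[[0,0,0],[-0.729,0.113,0],0.7],[[0,0,0],[-0.729,0.113,0],0.7],[[0,0,0],[-0.729,0.113,0],0.7],[[0,0,0],[-0.729,0.113,0],0.7]]'
python3 -m pendant '[[[0,0,0],[0,0,0.5],0.7],[[0,0,0],[0,0,0.7],0.7],[[0,0,0],[0,0,0.7],0.7],[[0,0,0],[0,0,0.3],0.7],[[0,0,0],[0,0,0],0.7],[[0,0,0],[0,0,0],0.7],[[0,0,0],[0,0,0],0.7]]'
python3 - <<'E'
from h import *
w=arm.read_camera("wrist");cv2.imwrite("pics/w6.png",w["pixels"][:,:,::-1])
np.savez("w6.npz",px=w["pixels"],K=w["K"],T=w["camera_from_world"])
go([.542,-.206,.02],-1.7)
E
```

```text
clock: 16.57
position: [0.539, -0.2081, 0.1435]
orientation: [0.718, 0.697, 0.0, 0.0]
force: [-0.0, -0.1, -1.4]
grip_width: 0.0395
gripper_force: 25.0
clock: 17.15
position: [0.54, -0.207, 0.0569]
orientation: [0.718, 0.696, 0.0, 0.001]
force: [-0.2, -0.2, -0.5]
grip_width: 0.0391
gripper_force: 25.0
at [ 0.54  -0.207  0.057] yaw -1.84 | shift total (tool units) [0.03 0.05 0.92]
 turn wz total -0.02  shift after turning [0.03 0.05 0.92]
```

View pics/w6.png

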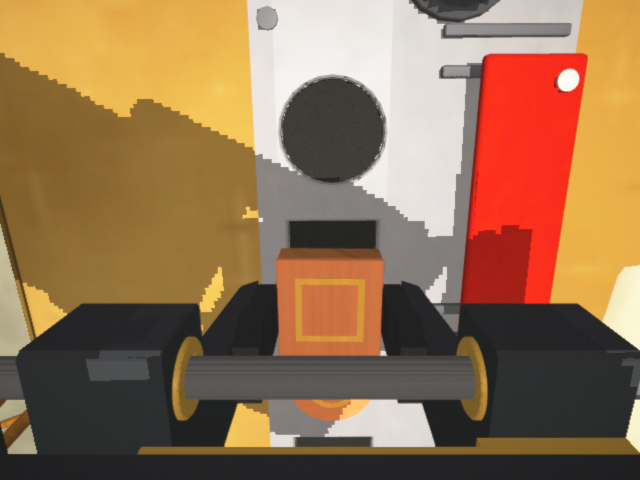

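Round pocket spans columns 280–386 and rows 75–183. The target square pocket's far edge is row 220, columns 288–378. The held square's ring is centred at (329.5,310.5).

```bash
python3 - <<'E'
from h import *
d=np.load("w6.npz");w=dict(pixels=d["px"],K=d["K"],camera_from_world=d["T"])
u=np.array([.0297,.9996])
c=ray(w,(333,128.5),.014)[:2];print("pr1",c,"ps1",c-u*.062)
e=ray(w,(333,220),.014)[:2];print("ps1 edge",e-u*.0215)
r=ray(w,(329.5,310.5),.057+.004)[:2];print("ring",r)
o=arm.get_obs();off=r-o["position"][:2];t=(c-u*.062+e-u*.0215)/2
print("spindle guess px",proj(w,[.592,-.074,.05]));go(np.r_[t-off,.02],-1.7)
E
```

```text
pr1 [ 0.54399391 -0.14185265] ps1 [ 0.54215251 -0.20382785]
ps1 edge [ 0.54212364 -0.20497643]
ring [ 0.54022111 -0.20674342]
spindle guess px [481.6835607  -97.74370652]
at [ 0.54  -0.207  0.057] yaw -1.84 | shift total (tool units) [0.06 0.04 0.92]
 turn wz total -0.02  shift after turning [0.06 0.04 0.92]
```

```bash
python3 -m pendant '[[[0,0,0],[0.05,0.04,0.1],0.7],[[0,0,0],[0,0,0.25],0.7],[[0,0,0],[0,0,0.2],0.7],[[0,0,0],[0,0,0.15],0.7],[[0,0,0],[0,0,0.1],0.7],[[0,0,0],[0,0,0.1],0.7],[[0,0,0],[0,0,0.03],0.7],[[0,0,0],[0,0,0],0.7],[[0,0,0],[0,0,0],0.7]]'
```

```text
clock: 17.95
position: [0.5406, -0.2048, 0.0196]
orientation: [0.719, 0.695, -0.0, -0.0]
force: [-8.9, 3.8, 18.6]
grip_width: 0.0394
gripper_force: 25.0
```

```bash
python3 -m pendant '[[[0,0,0],[0,0,-0.02],0.3],[[0,0,0],[0,0,0],0.3],[[0,0,0],[0,0,0],0.3],[[0,0,0],[0,0,0],0.3],[[0,0,0],[0,0,0],0.3],[[0,0,0],[0,0,-0.4],0.3],[[0,0,0],[0,0,-0.6],0.3],[[0,0,0],[0,0,-0.6],0.3],[[0,0,0],[0,0,-0.6],0.3],[[0,0,0],[0,0,-0.6],0.3],[[0,0,0],[0,0,-0.6],0.3],[[0,0,0],[0,0,-0.6],0.3],[[0,0,0],[0,0,0],0.3]]'
python3 -m pendant '[[[0,0,0],[0.756,0.005,0],0.3],[[0,0,0],[0.756,0.005,0],0.3],[[0,0,0],[0.756,0.005,0],0.3],[[0,0,0],[0.756,0.005,0],0.3],[[0,0,0],[0.756,0.005,0],0.3],[[0,0,0],[0.756,0.005,0],0.3],[[0,0,0],[0.756,0.005,0],0.3],[[0,0,0],[0.756,0.005,0],0.3],[[0,0,0],[0.756,0.005,0],0.3],[[0,0,0],[0.756,0.005,0],0.3],[[0,0,0],[0.756,0.005,0],0.3],[[0,0,0],[0.756,0.005,0],0.3],[[0,0,0],[0.756,0.005,0],0.3],[[0,0,0],[0.756,0.005,0],0.3],[[0,0,0],[0.756,0.005,0],0.3],[[0,0,0],[0.756,0.005,0],0.3],[[0,0,0],[0.756,0.005,0],0.3],[[0,0,0],[0.756,0.005,0],0.3],[[0,0,0],[0.756,0.005,0],0.3],[[0,0,0],[0.756,0.005,0],0.3]]'
python3 -m pendant '[[[0,0,0],[0,0,0],0.3],[[0,0,0],[0,0,0],0.3],[[0,0,0],[0,0,0],0.3]]'
python3 - <<'E'
from h import *
w=arm.read_camera("wrist")
np.savez("w7.npz",px=w["pixels"],K=w["K"],T=w["camera_from_world"])
print([(round(d["p"],2),d["location"],np.round(ray(w,d["location"],.008),4)) for d in arm.pinpoint("round_a",w)])
e=proj(w,[.564,.399,.016]).astype(int);print(e)
g=cv2.GaussianBlur(cv2.cvtColor(w["pixels"],cv2.COLOR_RGB2GRAY),(5,5),1)[e[1]-50:e[1]+50,e[0]-50:e[0]+50]
c=cv2.HoughCircles(g,cv2.HOUGH_GRADIENT,1,20,param1=80,param2=12,minRadius=25,maxRadius=36)
for q in (c[0][:3] if c is not None else []): print(q[:2]+e-50,q[2],np.round(ray(w,q[:2]+e-50,.016),4))
cv2.imwrite("pics/w7.png",w["pixels"][:,:,::-1])
go([.564,.399,.01],-1.7)
E
```

```text
clock: 19.03
position: [0.5423, -0.2055, 0.1833]
orientation: [0.719, 0.695, 0.001, 0.004]
force: [0.5, -1.3, 0.0]
grip_width: 0.0616
gripper_force: 0.0
clock: 20.7
position: [0.5643, 0.4011, 0.1776]
orientation: [0.719, 0.695, -0.001, -0.0]
force: [0.2, 0.2, -0.1]
grip_width: 0.0617
gripper_force: 0.0
clock: 20.95
position: [0.5646, 0.3991, 0.1778]
orientation: [0.719, 0.695, -0.001, -0.0]
force: [0.1, 0.2, 0.6]
grip_width: 0.0613
gripper_force: 0.0
[(0.56, [328.9, 210.0], array([0.5644, 0.3993, 0.008 ]))]
[328 212]
[328.5 214.5] 28.4 [0.564  0.3976 0.016 ]
at [0.5649 0.3986 0.1785] yaw -1.96 | shift total (tool units) [ 0.01 -0.02  4.21]
 turn wz total -0.04  shift after turning [ 0.01 -0.02  4.21]
```

View pics/w7.png

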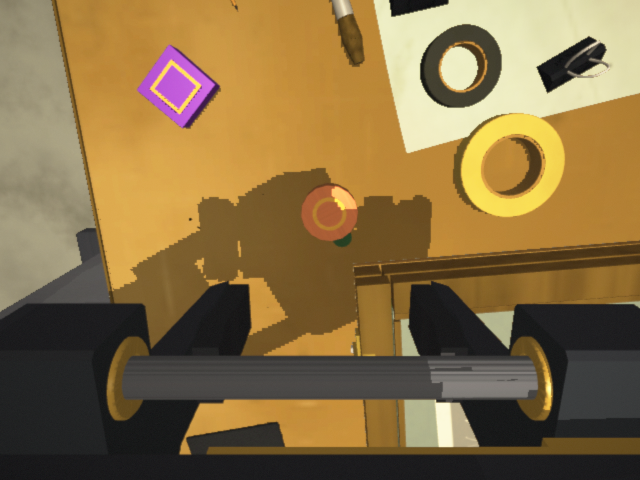

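Second round block is at (330,212), centred under the jaws and clear of the frame.

```bash
python3 -m pendant '[[[0,0,0],[0,-0.01,0.4],0.3],[[0,0,0],[0,0,0.6],0.3],[[0,0,0],[0,0,0.6],0.3],[[0,0,0],[0,0,0.6],0.3],[[0,0,0],[0,0,0.6],0.3],[[0,0,0],[0,0,0.6],0.3],[[0,0,0],[0,0,0.5],0.3],[[0,0,0],[0,0,0.29],0.3],[[0,0,0],[0,0,0],0.3],[[0,0,0],[0,0,0],0.65],[[0,0,0],[0,0,0],0.65],[[0,0,0],[0,0,0],0.65],[[0,0,0],[0,0,0],0.65],[[0,0,0],[0,0,0],0.65],[[0,0,0],[0,0,0],0.65],[[0,0,0],[0,0,0],0.65]]' 25
python3 -m pendant '[[[0,0,0],[0,0,-0.3],0.65],[[0,0,0],[0,0,-0.6],0.65],[[0,0,0],[0,0,-0.6],0.65],[[0,0,0],[0,0,-0.6],0.65],[[0,0,0],[0,0,-0.6],0.65],[[0,0,0],[0,0,-0.6],0.65],[[0,0,0],[0,0,-0.2],0.65],[[0,0,0],[0,0,0],0.65]]'
python3 - <<'E'
from h import *
go([.5435,-.142,.15],-1.7)
E
```

```text
clock: 22.38
position: [0.565, 0.3999, 0.0128]
orientation: [0.719, 0.695, 0.001, 0.0]
force: [0.2, -1.2, 5.8]
grip_width: 0.0422
gripper_force: 25.0
clock: 23.05
position: [0.5649, 0.4001, 0.1538]
orientation: [0.719, 0.695, 0.002, 0.001]
force: [0.0, 0.8, -0.5]
grip_width: 0.0423
gripper_force: 25.0
at [0.5649 0.4001 0.1538] yaw -1.88 | shift total (tool units) [-13.56  -0.09   0.07]
 turn wz total -0.03  shift after turning [-13.56  -0.13   0.07]
```

```bash
python3 -m pendant '[[[0,0,0],[-0.4,0,0],0.65],[[0,0,0],[-0.77,-0.005,0],0.65],[[0,0,0],[-0.77,-0.005,0],0.65],[[0,0,0],[-0.77,-0.005,0],0.65],[[0,0,0],[-0.77,-0.005,0],0.65],[[0,0,0],[-0.77,-0.005,0],0.65],[[0,0,0],[-0.77,-0.005,0],0.65],[[0,0,0],[-0.77,-0.005,0],0.65],[[0,0,0],[-0.77,-0.005,0],0.65],[[0,0,0],[-0.77,-0.005,0],0.65],[[0,0,0],[-0.77,-0.005,0],0.65],[[0,0,0],[-0.77,-0.005,0],0.65],[[0,0,0],[-0.77,-0.005,0],0.65],[[0,0,0],[-0.77,-0.005,0],0.65],[[0,0,0],[-0.77,-0.005,0],0.65],[[0,0,0],[-0.77,-0.005,0],0.65],[[0,0,0],[-0.77,-0.005,0],0.65],[[0,0,0],[-0.77,0,0],0.65],[[0,0,0],[-0.07,0,0.5],0.65],[[0,0,0],[0,0,0.6],0.65]]'
python3 -m pendant '[[[0,0,0],[0,0,0.6],0.65],[[0,0,0],[0,0,0.4],0.65],[[0,0,0],[0,0,0.3],0.65],[[0,0,0],[0,0,0],0.65],[[0,0,0],[0,0,0],0.65],[[0,0,0],[0,0,0],0.65]]'
python3 - <<'E'
from h import *
w=arm.read_camera("wrist");cv2.imwrite("pics/w8.png",w["pixels"][:,:,::-1])
np.savez("w8.npz",px=w["pixels"],K=w["K"],T=w["camera_from_world"])
go([.5435,-.142,.02],-1.7)
E
```

```text
clock: 24.72
position: [0.5431, -0.1443, 0.1063]
orientation: [0.72, 0.694, 0.0, 0.001]
force: [-0.1, 0.2, 0.1]
grip_width: 0.0427
gripper_force: 25.0
clock: 25.22
position: [0.5433, -0.1423, 0.0554]
orientation: [0.719, 0.695, 0.0, 0.0]
force: [0.7, 0.5, -0.2]
grip_width: 0.042
gripper_force: 25.0
at [ 0.5434 -0.1424  0.0557] yaw -1.88 | shift total (tool units) [0.01 0.   0.89]
 turn wz total -0.03  shift after turning [0.01 0.   0.89]
```

View pics/w8.png

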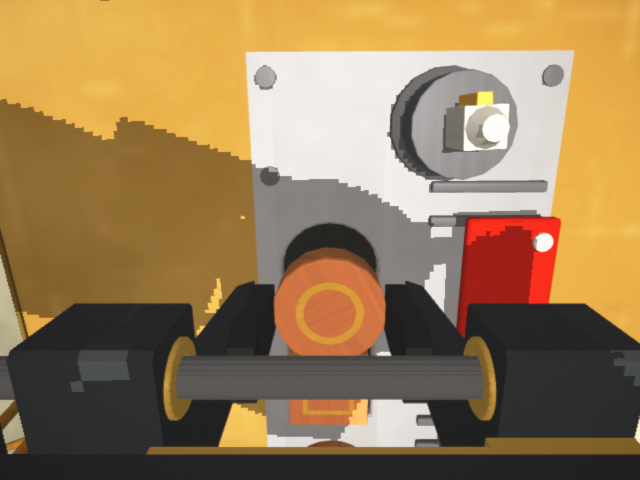

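The spindle boss is at (465,124), its nose tip at (495,128), and the key points up-image (+y). The pocket's far rim is at (331,222) and the held ring is centred at (330,312.5).

```bash
python3 - <<'E'
from h import *
d=np.load("w8.npz");w=dict(pixels=d["px"],K=d["K"],camera_from_world=d["T"])
u=np.array([.0297,.9996]);o=arm.get_obs()
t=ray(w,(331,222),.014)[:2]-u*.0235;print("pr1",t,"from ps1/pr2 ",np.array([.5409,-.267])+u*.124)
r=ray(w,(330,312.5),o["position"][2]+.0035)[:2];off=r-o["position"][:2];print("ring",r,off)
print("boss",ray(w,(465,124),.044),"nose",ray(w,(495,128),.074))
go(np.r_[t-off,.02],-1.7)
E
```

```text
pr1 [ 0.54434602 -0.14277636] from ps1/pr2  [ 0.5445828 -0.1430496]
ring [ 0.54370383 -0.14301727] [ 0.00025579 -0.00062763]
boss [ 0.59549433 -0.07628026  0.044     ] nose [ 0.59493421 -0.07695131  0.074     ]
at [ 0.5434 -0.1424  0.0557] yaw -1.88 | shift total (tool units) [0.01 0.02 0.89]
 turn wz total -0.03  shift after turning [0.01 0.02 0.89]
```

```bash
python3 -m pendant '[[[0,0,0],[0,0.02,0.1],0.65],[[0,0,0],[0,0,0.25],0.65],[[0,0,0],[0,0,0.2],0.65],[[0,0,0],[0,0,0.15],0.65],[[0,0,0],[0,0,0.1],0.65],[[0,0,0],[0,0,0.08],0.65],[[0,0,0],[0,0,0.03],0.65],[[0,0,0],[0,0,0],0.65],[[0,0,0],[0,0,0],0.65]]'
```

```text
clock: 26.02
position: [0.5437, -0.1422, 0.0204]
orientation: [0.718, 0.696, -0.0, -0.0]
force: [-10.8, 4.3, 20.5]
grip_width: 0.0424
gripper_force: 25.0
```

```bash
python3 -m pendant '[[[0,0,0],[0,0,-0.02],0.3],[[0,0,0],[0,0,0],0.3],[[0,0,0],[0,0,0],0.3],[[0,0,0],[0,0,0],0.3],[[0,0,0],[0,0,0],0.3],[[0,0,0],[0,0,-0.4],0.3],[[0,0,0],[0,0,-0.6],0.3],[[0,0,0],[0,0,-0.6],0.3],[[0,0,0],[0,0,-0.6],0.3],[[0,0,0],[0,0,-0.6],0.3],[[0,0,0],[0,0,-0.6],0.3],[[0,0,0],[0,0,-0.6],0.3],[[0,0,0],[0,0,0],0.3]]'
python3 -m pendant '[[[0,0,0],[0.63,-0.18,0],0.3],[[0,0,0],[0.63,-0.18,0],0.3],[[0,0,0],[0.63,-0.18,0],0.3],[[0,0,0],[0.63,-0.18,0],0.3],[[0,0,0],[0.63,-0.18,0],0.3],[[0,0,0],[0.63,-0.18,0],0.3],[[0,0,0],[0.63,-0.18,0],0.3],[[0,0,0],[0.63,-0.18,0],0.3],[[0,0,-0.9],[0,0,0],0.3],[[0,0,-0.9],[0,0,0],0.3],[[0,0,0],[0,0,0],0.3],[[0,0,0],[0,0,0],0.3]]'
python3 - <<'E'
from h import *
w=arm.read_camera("wrist");t=arm.read_camera("top")
np.savez("w9.npz",px=w["pixels"],K=w["K"],T=w["camera_from_world"])
a=cv2.resize(w["pixels"],(480,360));b=cv2.resize(t["pixels"][180:330,350:510],(320,300),interpolation=cv2.INTER_CUBIC)
im=np.zeros((360,800,3),np.uint8);im[:,:480]=a;im[:300,480:]=b;cv2.imwrite("pics/w9.png",im[:,:,::-1])
for n in("lever_hub","lever_knob"):print(n,[(round(d["p"],2),d["location"]) for d in arm.pinpoint(n,w)])
go([.492,.062,.1],9)
E
```

```text
clock: 27.1
position: [0.5456, -0.143, 0.184]
orientation: [0.719, 0.695, 0.001, 0.004]
force: [0.3, 0.1, 0.7]
grip_width: 0.0617
gripper_force: 0.0
clock: 28.1
position: [0.4929, 0.061, 0.179]
orientation: [0.651, 0.759, -0.0, -0.0]
force: [-0.1, -0.2, 0.4]
grip_width: 0.0618
gripper_force: 0.0
lever_hub [(0.91, [327.6, 213.8])]
lever_knob [(0.66, [329.7, 77.2])]
at [0.4931 0.0608 0.1794] yaw 8.8 | shift total (tool units) [ 0.03 -0.02  1.98]
 turn wz total -0.03  shift after turning [ 0.03 -0.02  1.98]
```

View pics/w9.png

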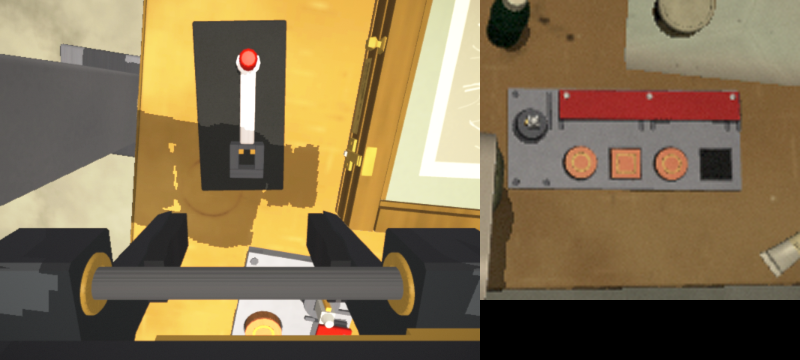

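All three blocks sit in their pockets (right panel). On the left, the lever hub is at about (328,212) full-res, with its arm pointing up-image.

```bash
python3 - <<'E'
from h import *
d=np.load("w9.npz");w=dict(pixels=d["px"],K=d["K"],camera_from_world=d["T"])
h=ray(w,(327.8,212.5),.026)[:2];h2=ray(w,(327.6,213.8),.015)[:2];k=ray(w,(329.7,77.2),.045)[:2]
print(h,h2,k,np.linalg.norm(k-h),"yaw",[np.degrees(np.arctan2(*(k-q)[::-1]))-90 for q in(h,h2)])
c=w["pixels"][165:265,280:380];cv2.imwrite("pics/hub.png",cv2.resize(c,(600,600),interpolation=cv2.INTER_CUBIC)[:,:,::-1])
go(np.r_[(h+h2)/2,.015],9)
E
```

```text
[0.49161826 0.06299764] [0.49195715 0.05947845] [0.47892658 0.15453054] 0.09240860035983761 yaw [np.float64(7.894127032447145), np.float64(7.805945535158031)]
at [0.4931 0.0608 0.1794] yaw 8.8 | shift total (tool units) [ 0.02 -0.03  4.11]
 turn wz total -0.03  shift after turning [ 0.02 -0.03  4.11]
```

View pics/hub.png

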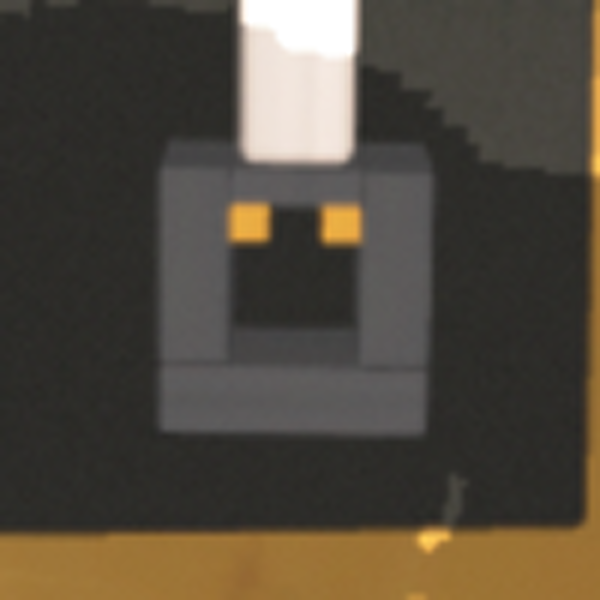

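```bash
python3 -m pendant '[[[0,0,0.17],[0.0,-0.02,0.4],0.3],[[0,0,0],[0,0,0.6],0.3],[[0,0,0],[0,0,0.6],0.3],[[0,0,0],[0,0,0.6],0.3],[[0,0,0],[0,0,0.6],0.3],[[0,0,0],[0,0,0.6],0.3],[[0,0,0],[0,0,0.5],0.3],[[0,0,0],[0,0,0.33],0.3],[[0,0,0],[0,0,0],0.3],[[0,0,0],[0,0,0],0.75],[[0,0,0],[0,0,0],0.75],[[0,0,0],[0,0,0],0.75],[[0,0,0],[0,0,0],0.75],[[0,0,0],[0,0,0],0.75],[[0,0,0],[0,0,0],0.75],[[0,0,0],[0,0,0],0.75],[[0,0,0],[0,0,0],0.75]]' 45
python3 -m pendant '[[[0,0,0],[0,0,-0.3],0.75],[[0,0,0],[0,0,-0.6],0.75],[[0,0,0],[0,0,-0.6],0.75],[[0,0,0],[0,0,-0.6],0.75],[[0,0,0],[0,0,-0.6],0.75],[[0,0,0],[0,0,-0.6],0.75],[[0,0,0],[0,0,-0.2],0.75],[[0,0,0],[0,0,0],0.75],[[0,0,0],[0,0,0],0.75]]'
python3 - <<'E'
from h import *
go([.5952,-.0766,.15],3)
w=arm.read_camera("wrist")
np.savez("w10.npz",px=w["pixels"],K=w["K"],T=w["camera_from_world"])
cv2.imwrite("pics/w10.png",w["pixels"][:,:,::-1])
E
```

```text
clock: 29.72
position: [0.4927, 0.0609, 0.011]
orientation: [0.657, 0.754, 0.0, 0.0]
force: [-1.7, 0.0, 6.1]
grip_width: 0.0335
gripper_force: 45.0
clock: 30.47
position: [0.4918, 0.061, 0.1493]
orientation: [0.657, 0.754, -0.0, -0.0]
force: [-0.5, -0.2, -3.5]
grip_width: 0.0334
gripper_force: 45.0
at [0.4918 0.061  0.1493] yaw 7.89 | shift total (tool units) [-3.76  2.09 -0.02]
 turn wz total 0.82  shift after turning [-3.57  2.4  -0.02]
```

View pics/w10.png

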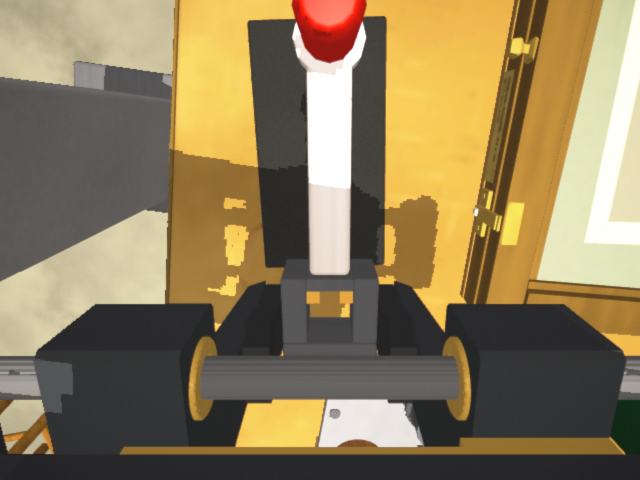

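The lever is held squarely by its hub: top face at columns 282–378, about rows 278–344. Next I work out the key angle, spindle axis and hub offset numerically from stored pictures.

```bash
python3 - <<'E'
from h import *
L=lambda f:(lambda d:dict(pixels=d["px"],K=d["K"],camera_from_world=d["T"]))(np.load(f))
w=L("w8.npz");h=cv2.cvtColor(w["pixels"],cv2.COLOR_RGB2HSV)
s=h[60:185,400:530]
m=cv2.inRange(s,np.array([20,150,180]),np.array([35,255,255]));ys,xs=np.nonzero(m);print("bright key",len(xs),xs.min()+400,xs.max()+400,ys.min()+60,ys.max()+60,xs.mean()+400,ys.mean()+60)
kp=(xs.mean()+400,ys.mean()+60);K=ray(w,kp,.064)[:2]
print("key top",K)
# boss circle: compare rays
g=w["pixels"][...,0].astype(int)
for r in (98,110,125,140,150): print(r,g[r,440:524:3].tolist())
for S in([.5955,-.0763],[.595,-.077]):
    v=K-np.array(S);print("dist",np.linalg.norm(v),"angle rel +y",np.degrees(np.arctan2(v[1],v[0]))-90)
w=L("w10.npz");o=np.array([.4918,.061,.1493])
g=cv2.cvtColor(w["pixels"],cv2.COLOR_RGB2GRAY).astype(int)
print("col295",list(enumerate(g[255:362:2,295].tolist()))); print("row325",g[325,270:392:2].tolist())
for q in [(330,278),(330,344),(282,320),(378,320)]: print(q,ray(w,q,o[2]+.0155)-o)
E
```

```text
bright key 79 477 492 92 104 486.1645569620253 97.48101265822785
key top [ 0.59532942 -0.06789822]
98 [172, 171, 169, 167, 164, 163, 159, 135, 135, 135, 135, 135, 155, 255, 255, 255, 255, 255, 153, 154, 155, 151, 151, 146, 168, 227, 226, 224]
110 [171, 168, 139, 115, 116, 115, 116, 116, 175, 255, 255, 255, 210, 201, 202, 202, 204, 208, 208, 207, 246, 255, 255, 184, 150, 149, 227, 227]
125 [169, 155, 108, 115, 115, 114, 113, 113, 222, 185, 180, 181, 184, 148, 161, 255, 255, 255, 255, 255, 255, 255, 255, 228, 150, 151, 222, 226]
140 [167, 94, 113, 114, 114, 114, 112, 112, 248, 254, 163, 156, 156, 157, 160, 130, 223, 254, 255, 254, 245, 255, 253, 149, 156, 227, 227, 226]
150 [162, 83, 82, 82, 83, 83, 87, 97, 235, 245, 244, 212, 159, 172, 157, 164, 162, 163, 157, 151, 150, 148, 147, 222, 225, 226, 226, 225]
dist 0.008403513629111917 angle rel +y 1.163087360703642
dist 0.009107741724692276 angle rel +y -2.0728144164819184
col295 [(0, 43), (1, 42), (2, 62), (3, 68), (4, 69), (5, 68), (6, 67), (7, 67), (8, 66), (9, 68), (10, 69), (11, 68), (12, 79), (13, 87), (14, 89), (15, 87), (16, 88), (17, 87), (18, 88), (19, 88), (20, 88), (21, 87), (22, 88), (23, 88), (24, 87), (25, 88), (26, 89), (27, 88), (28, 87), (29, 87), (30, 88), (31, 87), (32, 88), (33, 89), (34, 86), (35, 88), (36, 87), (37, 87), (38, 87), (39, 88), (40, 87), (41, 87), (42, 87), (43, 87), (44, 75), (45, 86), (46, 88), (47, 88), (48, 86), (49, 85), (50, 79), (51, 75), (52, 79), (53, 93)]
row325 [35, 32, 36, 35, 35, 35, 61, 88, 88, 88, 88, 89, 87, 89, 86, 88, 87, 87, 75, 60, 66, 67, 66, 66, 67, 66, 66, 67, 66, 67, 66, 67, 67, 68, 66, 67, 67, 66, 66, 67, 64, 66, 85, 88, 87, 87, 88, 87, 86, 87, 87, 88, 88, 77, 34, 37, 37, 36, 34, 34, 38]
(330, 278) [-0.00201879  0.01773542  0.0155    ]
(330, 344) [ 0.00142767 -0.00707135  0.0155    ]
(282, 320) [-1.64009414e-02 -6.90211381e-05  1.55000000e-02]
(378, 320) [0.01666966 0.00452301 0.0155    ]
```

```bash
python3 - <<'E'
from h import *
t=arm.read_camera("top")
for n in("green_flask",):
    for d in arm.regions_of(n,t)[:3]:
        m=d["region"];ys,xs=np.nonzero(m);print(n,round(d["p"],2),d["box"],m.sum())
print([(round(d["p"],2),d["location"]) for d in arm.pinpoint("green_flask",t)])
px=t["pixels"][170:215,345:385].astype(int)
white=(px.min(2)>150);ys,xs=np.nonzero(white);c=(xs.mean()+345,ys.mean()+170);print("cap",c,len(xs),ray(t,c,.18))
h=cv2.cvtColor(t["pixels"],cv2.COLOR_RGB2HSV)[170:215,345:385]
gm=((h[...,2]<85)&(h[...,1]>80)&(h[...,0]>35)&(h[...,0]<95));
for r in range(45): print(170+r,''.join('W' if white[r,c] else '#' if gm[r,c] else '.' for c in range(40)))
for z in(0,.05,.1,.14):print(z,[np.round(proj(t,[x,y,z])).tolist() for x,y in((.712,-.046),(.72,-.046),(.73,-.046))])
E
```

```text
green_flask 0.89 [349.6, 170.8, 376.5, 206.9] 567
green_flask 0.51 [365.9, 223.0, 480.7, 276.3] 5198
[(0.76, [359.5, 197.8])]
cap (np.float64(367.8857142857143), np.float64(176.15714285714284)) 70 [ 0.7393841  -0.04960976  0.18      ]
170 ........................................
171 ........................................
172 ......................WWWW..............
173 ....................W.WWWWW.............
174 ...................WWWWWWWWW............
175 ..................WWWWWWWWWW............
176 ..................W.WWWWWWWW............
177 ..................W.WWWWWWWW............
178 ...............#..WWWWWWWWWW............
179 ..............##...W.WWWWWWW............
180 .............###....WWW.WW..............
181 .............###........................
182 ............#####.......................
183 ............#####..........##...........
184 ...........########.......####..........
185 ...........##########....####...........
186 ...........##################...........
187 ...........###################..........
188 ...........##################...........
189 ......
[... 671 characters left out ...]
......................................
205 ........................................
206 ........................................
207 ........................................
208 ........................................
209 ........................................
210 ........................................
211 ........................................
212 ........................................
213 ........................................
214 ........................................
0 [[362.0, 202.0], [362.0, 199.0], [362.0, 196.0]]
0.05 [[363.0, 198.0], [363.0, 195.0], [363.0, 192.0]]
0.1 [[364.0, 194.0], [364.0, 191.0], [364.0, 187.0]]
0.14 [[366.0, 191.0], [365.0, 188.0], [365.0, 184.0]]
```

Flask axis is at about (0.738, -0.048), leaving roughly 20 mm beside the gripper body, so gripping by the hub works.

```bash
python3 -m pendant '[[[0,0,0],[-0.63,0.347,0],0.75],[[0,0,0],[-0.63,0.347,0],0.75],[[0,0,0],[-0.63,0.347,0],0.75],[[0,0,0],[-0.63,0.347,0],0.75],[[0,0,0],[-0.63,0.347,0],0.75],[[0,0,0],[-0.63,0.347,0],0.75],[[0,0,0.53],[0,0,0],0.75],[[0,0,0.53],[0,0,0],0.75],[[0,0,0],[0,0,0.5],0.75],[[0,0,0],[0,0,0.5],0.75],[[0,0,0],[0,0,0.2],0.75],[[0,0,0],[0,0,0],0.75],[[0,0,0],[0,0,0],0.75]]'
python3 - <<'E'
from h import *
go([.5951,-.0772,.051],1.5)
w=arm.read_camera("wrist");np.savez("w11.npz",px=w["pixels"],K=w["K"],T=w["camera_from_world"])
print([(round(d["p"],2),d["location"]) for d in arm.pinpoint("lever_hub",w)])
g=cv2.cvtColor(w["pixels"],cv2.COLOR_RGB2GRAY).astype(int);print("far edge col295",g[262:300:2,295].tolist())
for r in range(282,358,4):print(r,g[r,300:362:2].tolist())
E
```

```text
clock: 31.75
position: [0.5956, -0.0774, 0.1023]
orientation: [0.698, 0.717, -0.0, -0.0]
force: [0.3, -0.8, -1.9]
grip_width: 0.0332
gripper_force: 45.0
at [ 0.5956 -0.0774  0.1023] yaw 1.54 | shift total (tool units) [ 0.   -0.01  1.28]
 turn wz total 0.01  shift after turning [ 0.   -0.01  1.28]
[(0.6, [327.9, 308.6])]
far edge col295 [65, 64, 64, 62, 63, 63, 65, 64, 66, 79, 82, 83, 83, 83, 83, 81, 82, 81, 83]
282 [81, 80, 79, 75, 84, 85, 82, 83, 84, 83, 85, 85, 82, 83, 83, 82, 81, 82, 82, 85, 84, 84, 84, 81, 82, 81, 80, 76, 82, 82, 81]
286 [83, 81, 79, 75, 86, 86, 84, 83, 85, 84, 83, 83, 83, 83, 83, 83, 83, 83, 83, 85, 84, 84, 82, 82, 82, 83, 80, 77, 82, 82, 83]
290 [81, 84, 79, 78, 91, 91, 93, 96, 97, 94, 89, 90, 88, 89, 88, 88, 88, 89, 89, 89, 95, 96, 95, 94, 93, 93, 90, 77, 83, 83, 82]
294 [82, 82, 79, 114, 166, 166, 166, 165, 165, 162, 129, 132, 131, 131, 131, 132, 134, 134, 134, 133, 165, 166, 166, 165, 165, 166, 151, 77, 82, 82, 82]
298 [82, 82, 79, 113, 166, 167, 166, 165, 164, 162, 134, 132, 132, 132, 130, 133, 133, 133, 134, 131, 164, 167, 166, 164, 165, 166, 151, 77, 82,
[... 1163 characters left out ...]
64, 64, 64, 63, 64, 63, 63, 62, 62, 64, 81, 81, 82, 81]
338 [81, 80, 81, 74, 62, 64, 64, 64, 64, 64, 64, 64, 63, 65, 64, 64, 64, 63, 63, 63, 62, 65, 64, 63, 63, 63, 64, 81, 81, 81, 81]
342 [76, 76, 75, 69, 64, 64, 64, 65, 64, 64, 64, 64, 65, 64, 65, 65, 65, 62, 65, 64, 66, 64, 65, 66, 65, 65, 66, 74, 76, 77, 76]
346 [82, 82, 82, 82, 81, 82, 82, 81, 82, 83, 81, 82, 84, 81, 82, 83, 82, 83, 83, 82, 82, 82, 82, 81, 81, 82, 81, 83, 82, 83, 82]
350 [83, 83, 83, 84, 83, 83, 82, 83, 83, 82, 83, 83, 82, 82, 83, 82, 83, 82, 82, 83, 83, 82, 83, 83, 82, 83, 84, 83, 83, 82, 84]
354 [79, 80, 79, 78, 79, 78, 79, 80, 79, 79, 79, 79, 78, 78, 79, 79, 77, 79, 78, 80, 79, 80, 81, 79, 79, 80, 79, 80, 79, 80, 79]
```

```bash
python3 -m pendant '[[[0,0,0],[0,-0.01,0.15],0.75],[[0,0,0],[0,0,0.15],0.75],[[0,0,0],[0,0,0.13],0.75],[[0,0,0],[0,0,0.13],0.75],[[0,0,0],[0,0,0.1],0.75],[[0,0,0],[0,0,0],0.75],[[0,0,0],[0,0,0],0.75]]'
python3 -m pendant '[[[0,0,0],[0,0,0.08],0.75],[[0,0,0],[0,0,0.08],0.75],[[0,0,0],[0,0,0],0.75],[[0,0,0],[0,0,0],0.75]]'
```

```text
clock: 32.43
position: [0.5951, -0.0774, 0.0757]
orientation: [0.698, 0.717, -0.0, -0.0]
force: [0.0, -0.8, -1.7]
grip_width: 0.0336
gripper_force: 45.0
clock: 32.77
position: [0.5951, -0.0774, 0.0693]
orientation: [0.698, 0.717, -0.0, -0.0]
force: [0.5, -0.1, -2.1]
grip_width: 0.0335
gripper_force: 45.0
```

```bash
python3 -m pendant '[[[0,0,0],[0,0,0.1],0.75],[[0,0,0],[0,0,0.1],0.75],[[0,0,0],[0,0,0.1],0.75],[[0,0,0],[0,0,0.1],0.75],[[0,0,0],[0,0,0.05],0.75],[[0,0,0],[0,0,0],0.75],[[0,0,0],[0,0,0],0.75]]'
```

```text
clock: 33.35
position: [0.5954, -0.0778, 0.0519]
orientation: [0.698, 0.716, 0.0, 0.0]
force: [-1.0, -2.5, 2.6]
grip_width: 0.0334
gripper_force: 45.0
```

```bash
python3 -m pendant '[[[0,0,0],[0,0,0.04],0.75],[[0,0,0],[0,0,0],0.75],[[0,0,0],[0,0,0],0.75],[[0,0,0],[0,0,0],0.75]]'
python3 - <<'E'
from h import *
t=arm.read_camera("top");w=arm.read_camera("wrist")
a=cv2.resize(t["pixels"][180:330,350:510],(640,600),interpolation=cv2.INTER_CUBIC);cv2.imwrite("pics/chk.png",a[:,:,::-1])
for n in("round_a","square_a"):print(n,[(round(d["p"],2),np.round(d["location"]).tolist(),np.round(ray(t,d["location"],.016),3).tolist()) for d in arm.pinpoint(n,t)])
go([.5951,-.0772,.051],1.5)
E
```

```text
clock: 33.68
position: [0.5954, -0.0778, 0.0517]
orientation: [0.698, 0.717, 0.0, 0.001]
force: [-7.2, -1.4, 15.7]
grip_width: 0.0334
gripper_force: 45.0
round_a [(0.71, [447.0, 261.0], [0.541, -0.273, 0.016])]
square_a [(0.72, [164.0, 292.0], [0.468, 0.499, 0.016]), (0.59, [423.0, 265.0], [0.529, -0.207, 0.016])]
at [ 0.5954 -0.0778  0.0517] yaw 1.54 | shift total (tool units) [ 0.01 -0.01  0.02]
 turn wz total 0.01  shift after turning [ 0.01 -0.01  0.02]
```

```bash
python3 -m pendant '[[[0,0,0],[0,0,-0.03],0.75],[[0,0,0],[0,0,0],0.75],[[0,0,0],[0,0,0],0.75]]'
python3 - <<'E'
from h import *
t=arm.read_camera("top");h=cv2.cvtColor(t["pixels"],cv2.COLOR_RGB2HSV)
for X in([.5443,-.143],[.542,-.205],[.5407,-.267],[.539,-.329]):
    q=proj(t,[*X,.024]);x,y=q.round().astype(int);s=h[y-14:y+15,x-11:x+12]
    m=cv2.inRange(s,np.array([3,80,120]),np.array([20,255,255]));ys,xs=np.nonzero(m)
    c=(xs.mean()+x-11,ys.mean()+y-14) if len(xs) else None
    print(q.round(1),len(xs),c and np.round(c,1),t["pixels"][y,x],c and np.round(ray(t,c,.024),4))
E
```

```text
clock: 34.13
position: [0.5955, -0.0777, 0.0518]
orientation: [0.698, 0.717, 0.0, 0.001]
force: [-2.2, -2.5, 7.1]
grip_width: 0.0336
gripper_force: 45.0
[399.9 260. ] 0 None [94 86 74] None
[422.7 260.4] 202 [422.3 261.4] [202 121  87] [ 0.5394 -0.2037  0.024 ]
[445.5 260.5] 205 [445.5 261.4] [197 118  83] [ 0.5381 -0.2667  0.024 ]
[468.4 260.7] 0 None [21 23 18] None
```

```bash
python3 - <<'E'
from h import *
for n in("scene","wrist"):
    t=arm.read_camera(n)
    for X in([.5443,-.143],[.542,-.205],[.5407,-.267],[.539,-.329]):
        q=proj(t,[*X,.024]).round().astype(int)
        print(n,q,[t["pixels"][q[1],x].tolist() for x in range(q[0]-8,q[0]+9,4)] if 0<=q[0]<632 and 0<=q[1]<480 else "")
E
```

```text
scene [379 238] [[100, 91, 88], [164, 93, 47], [159, 84, 47], [163, 94, 46], [232, 148, 102]]
scene [392 232] [[232, 191, 171], [254, 205, 98], [254, 182, 99], [254, 193, 96], [246, 154, 81]]
scene [404 226] [[207, 200, 197], [253, 179, 95], [254, 183, 99], [254, 202, 96], [217, 137, 94]]
scene [415 220] [[202, 196, 192], [205, 199, 195], [198, 189, 182], [214, 177, 129], [224, 167, 74]]
wrist [222 400] [[40, 40, 39], [40, 40, 40], [40, 41, 41], [40, 41, 40], [39, 40, 40]]
wrist [222 499] 
wrist [225 583] 
wrist [227 657]
```

Copper shows at all three pockets in the scene camera, so I swing now.

```bash
python3 -m pendant '[[[0,0,-0.4],[0,0,0],0.75],[[0,0,-0.6],[0,0,0],0.75],[[0,0,-0.7],[0,0,0],0.75],[[0,0,-0.7],[0,0,0],0.75],[[0,0,-0.7],[0,0,0],0.75],[[0,0,-0.7],[0,0,0],0.75],[[0,0,-0.7],[0,0,0],0.75],[[0,0,0],[0,0,0],0.75]]' 55
python3 -c "
from h import *
go([.5952,-.0767,.0518],88.3)"
```

```text
clock: 34.95
position: [0.5958, -0.077, 0.0514]
orientation: [0.51, 0.86, 0.001, 0.001]
force: [1.0, 2.7, 4.3]
grip_width: 0.0336
gripper_force: 55.0
at [ 0.5958 -0.077   0.0514] yaw 28.66 | shift total (tool units) [ 0.01 -0.01 -0.01]
 turn wz total -9.94  shift after turning [ 0.02  0.01 -0.01]
```

```bash
python3 -m pendant '[[[0,0,-0.6],[0,0,0],0.75],[[0,0,-0.7],[0,0,0],0.75],[[0,0,-0.7],[0,0,0],0.75],[[0,0,-0.7],[0,0,0],0.75],[[0,0,-0.7],[0,0,0],0.75],[[0,0,-0.7],[0,0,0],0.75],[[0,0,-0.7],[0,0,0],0.75],[[0,0,-0.7],[0,0,0],0.75],[[0,0,-0.7],[0,0,0],0.75],[[0,0,-0.7],[0,0,0],0.75],[[0,0,-0.7],[0,0,0],0.75],[[0,0,-0.7],[0,0,0],0.75],[[0,0,-0.7],[0,0,0],0.75],[[0,0,-0.6],[0,0,0],0.75],[[0,0,-0.25],[0,0,0],0.75],[[0,0,-0.2],[0,0,0],0.75],[[0,0,0],[0,0,0],0.75],[[0,0,0],[0,0,0],0.75]]' 55
python3 -c "
from h import *
go([.5952,-.0767,.0518],88.3);print(arm.get_obs()['ft_torque'])"
```

```text
clock: 36.45
position: [0.5957, -0.0765, 0.0514]
orientation: [0.012, 1.0, 0.001, 0.001]
force: [0.7, 4.7, 4.7]
grip_width: 0.0334
gripper_force: 55.0
at [ 0.5957 -0.0765  0.0514] yaw 88.67 | shift total (tool units) [ 0.01 -0.01 -0.01]
 turn wz total 0.06  shift after turning [ 0.01 -0.01 -0.01]
[ 0.87192669 -0.33260574 -0.27912483]
```

```bash
python3 -m pendant '[[[0,0,-0.4],[0,0,0],0.75],[[0,0,-0.4],[0,0,0],0.75],[[0,0,0],[0,0,0],0.75],[[0,0,0],[0,0,0],0.75],[[0,0,0],[0,0,0],0.75]]'
python3 -c "
from h import *
go([.5952,-.0767,.0518],88.3);print(arm.get_obs()['ft_torque'])"
```

```text
clock: 36.87
position: [0.5957, -0.0765, 0.0514]
orientation: [-0.03, 1.0, 0.001, 0.001]
force: [0.9, 4.5, 4.1]
grip_width: 0.0338
gripper_force: 55.0
at [ 0.5957 -0.0765  0.0514] yaw 93.47 | shift total (tool units) [ 0.01 -0.01 -0.01]
 turn wz total 0.86  shift after turning [ 0.01 -0.01 -0.01]
[ 0.87811458 -0.31857524 -0.25464487]
```

```bash
python3 -m pendant '[[[0,0,-0.3],[0,0,0],0.75],[[0,0,-0.2],[0,0,0],0.75],[[0,0,0],[0,0,0],0.75],[[0,0,0],[0,0,0],0.75],[[0,0,0],[0,0,0],0.75]]'
python3 -c "
from h import *
go([.5952,-.0767,.0518],88.3);print(arm.get_obs()['ft_torque'])
t=arm.read_camera('top')
for k in blobs(t,[0,180,100],[4,255,255],100)+blobs(t,[175,180,100],[180,255,255],100):
    print(cv2.boundingRect(k));b=cv2.boundingRect(k);print(ray(t,(b[0]+b[2]/2,b[1]+b[3]),.033))"
```

```text
clock: 37.28
position: [0.5957, -0.0764, 0.0514]
orientation: [-0.056, 0.998, 0.001, 0.001]
force: [0.9, 5.8, 5.9]
grip_width: 0.0335
gripper_force: 55.0
at [ 0.5957 -0.0764  0.0514] yaw 96.47 | shift total (tool units) [ 0.01 -0.01 -0.01]
 turn wz total 1.36  shift after turning [ 0.01 -0.01 -0.01]
[ 0.90868091 -0.26769758 -0.25100972]
(412, 242, 68, 14)
[ 0.55200262 -0.26684839  0.033     ]
```

```bash
python3 - <<'E'
from h import *
w=arm.read_camera("wrist");t=arm.read_camera("top")
im=np.zeros((600,800,3),np.uint8);im[:330,:440]=cv2.resize(w["pixels"],(440,330))
im[330:600,:360]=cv2.resize(w["pixels"][240:360,250:410],(360,270),interpolation=cv2.INTER_CUBIC)
im[:400,440:]=cv2.resize(t["pixels"][200:300,355:445],(360,400),interpolation=cv2.INTER_CUBIC)
s=arm.read_camera("scene")["pixels"];im[400:,360:]=cv2.resize(s[190:290,300:520],(440,200),interpolation=cv2.INTER_CUBIC)
cv2.imwrite("pics/fin.png",im[:,:,::-1])
E
```

```text
(no output)
```

View pics/fin.png

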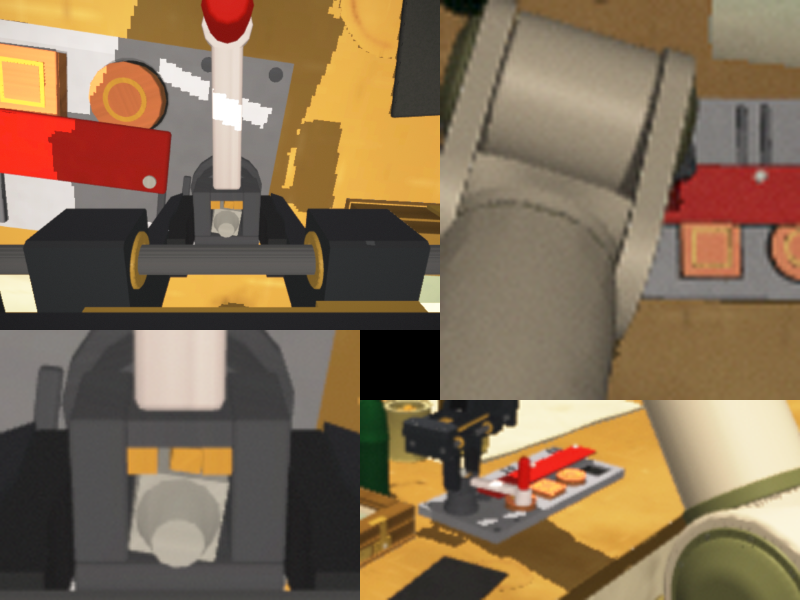

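The wrist view shows the spindle trailing the lever by about 5° of key play, with the hub square in the fingers and the bar over the blocks. I turn a bit more to feel the stop.

```bash
python3 -m pendant '[[[0,0,-0.2],[0,0,0],0.75],[[0,0,-0.2],[0,0,0],0.75],[[0,0,0],[0,0,0],0.75],[[0,0,0],[0,0,0],0.75],[[0,0,0],[0,0,0],0.75]]'
python3 -c "
from h import *
go([.5952,-.0767,.0518],88.3);print(arm.get_obs()['ft_torque'],arm.get_obs()['force'])
t=arm.read_camera('top')
for k in blobs(t,[175,180,100],[180,255,255],100):
    b=cv2.boundingRect(k);print(b,ray(t,(b[0]+b[2]/2,b[1]+b[3]),.033))"
```

```text
clock: 37.9
position: [0.5956, -0.0764, 0.0514]
orientation: [-0.077, 0.997, 0.001, 0.001]
force: [0.3, 5.6, 4.7]
grip_width: 0.0334
gripper_force: 55.1
at [ 0.5956 -0.0764  0.0514] yaw 98.84 | shift total (tool units) [ 0.01 -0.01 -0.01]
 turn wz total 1.76  shift after turning [ 0.01 -0.01 -0.01]
[ 0.95061635 -0.27907155 -0.49913819] [0.34060906 5.59454623 4.72775205]
```

Torque has risen to 0.5 N m, so the stop is reached. I back the lever off about 5° within the key play so it sits aligned with the spindle, and hold.

```bash
python3 -m pendant '[[[0,0,0.3],[0,0,0],0.75],[[0,0,0.3],[0,0,0],0.75],[[0,0,0.25],[0,0,0],0.75],[[0,0,0],[0,0,0],0.75],[[0,0,0],[0,0,0],0.75],[[0,0,0],[0,0,0],0.75],[[0,0,0],[0,0,0],0.75]]'
python3 - <<'E'
from h import *
o=arm.get_obs();print(o["ft_torque"],o["force"],yaw(o))
t=arm.read_camera('top')
for k in blobs(t,[0,180,100],[4,255,255],100)+blobs(t,[175,180,100],[180,255,255],100):
    b=cv2.boundingRect(k);print(b,ray(t,(b[0]+b[2]/2,b[1]+b[3]),.033))
w=arm.read_camera("wrist");g=cv2.cvtColor(w["pixels"],cv2.COLOR_RGB2GRAY)
h=cv2.cvtColor(w["pixels"],cv2.COLOR_RGB2HSV)
# arm edges -> arm direction; shank left edge; key columns
for r in (120,160,200,240,265):
    row=g[r,260:400].astype(int);x=np.nonzero(row>170)[0];print(r,x.min()+260 if len(x) else None,x.max()+260 if len(x) else None)
m=cv2.inRange(h[285:312,295:365],np.array([12,120,120]),np.array([35,255,255]))
for r in range(0,27,3):print(285+r,''.join('#' if v else '.' for v in m[r]))
for r in range(300,345,4): print(r,g[r,304:358:2].tolist())
E
```

```text
clock: 38.53
position: [0.5956, -0.0768, 0.0514]
orientation: [-0.034, 0.999, 0.0, 0.001]
force: [1.1, 4.0, 5.2]
grip_width: 0.0334
gripper_force: 55.0
[ 0.78688415 -0.23417673  0.03503564] [1.12299424 3.99010205 5.15102383] 93.86908421457942
(412, 242, 68, 14) [ 0.55200262 -0.26684839  0.033     ]
120 260 350
160 308 385
200 309 349
240 310 348
265 311 348
285 ......................................................................
288 ......................................................................
291 ......................................................................
294 ...........##############.....############################............
297 ...........##############.....############################............
300 ...........##############.....############################............
303 ...........##############...............###..#############............
306 ......................................................................
309 ......................................................................
300 [78, 111, 165, 164, 163, 161, 162, 159, 135, 132, 138, 163, 1
[... 816 characters left out ...]
 151, 148, 145, 143, 141, 142, 139, 139, 71, 59, 77, 81]
328 [78, 70, 61, 159, 144, 137, 142, 144, 153, 174, 175, 176, 176, 176, 176, 176, 176, 169, 140, 139, 139, 137, 153, 65, 60, 77, 80]
332 [79, 71, 75, 167, 174, 139, 138, 152, 176, 177, 178, 177, 176, 175, 177, 176, 175, 175, 169, 139, 136, 166, 135, 64, 62, 78, 81]
336 [78, 71, 91, 179, 183, 181, 164, 160, 181, 181, 182, 182, 182, 181, 181, 181, 181, 181, 179, 142, 176, 180, 96, 63, 62, 78, 80]
340 [77, 72, 63, 69, 72, 75, 82, 96, 164, 177, 177, 177, 178, 177, 178, 178, 178, 177, 163, 178, 181, 178, 80, 61, 63, 80, 80]
344 [75, 75, 75, 74, 73, 75, 76, 75, 74, 87, 117, 164, 172, 173, 168, 159, 95, 76, 75, 75, 76, 75, 75, 76, 75, 76, 74]
```

```bash
python3 -m pendant '[[[0,0,0.3],[0,0,0],0.75],[[0,0,0.3],[0,0,0],0.75],[[0,0,0.2],[0,0,0],0.75],[[0,0,0],[0,0,0],0.75],[[0,0,0],[0,0,0],0.75],[[0,0,0],[0,0,0],0.75],[[0,0,0],[0,0,0],0.75]]'
python3 - <<'E'
from h import *
o=arm.get_obs();print(o["ft_torque"],o["force"],yaw(o),o["position"])
w=arm.read_camera("wrist");g=cv2.cvtColor(w["pixels"],cv2.COLOR_RGB2GRAY)
h=cv2.cvtColor(w["pixels"],cv2.COLOR_RGB2HSV)
m=cv2.inRange(h[285:312,295:365],np.array([12,120,120]),np.array([35,255,255]))
for r in range(9,21,3):print(285+r,''.join('#' if v else '.' for v in m[r]))
for r in range(304,342,4): print(r,g[r,304:358:2].tolist())
E
```

```text
clock: 39.22
position: [0.5955, -0.077, 0.0514]
orientation: [0.008, 1.0, 0.0, 0.0]
force: [0.4, 4.1, 5.2]
grip_width: 0.0339
gripper_force: 55.0
[ 0.62407208 -0.2056139   0.04372196] [0.35964502 4.09285749 5.20586999] 89.07355975407816 [ 0.5955006  -0.07696763  0.05141405]
294 ...........##############....##############.##############............
297 ...........##############....##############.##############............
300 ...........##############....##############..#############............
303 ...........##############....................#############............
304 [78, 81, 110, 128, 150, 148, 149, 150, 140, 137, 137, 139, 136, 135, 133, 138, 140, 141, 148, 147, 148, 147, 147, 119, 85, 77, 81]
308 [79, 65, 54, 102, 178, 181, 181, 178, 172, 158, 154, 152, 151, 150, 152, 153, 155, 161, 174, 185, 186, 185, 184, 128, 58, 77, 81]
312 [79, 66, 55, 103, 180, 177, 161, 152, 151, 150, 151, 150, 151, 151, 151, 149, 150, 151, 151, 154, 169, 186, 183, 107, 59, 76, 81]
316 [79, 67, 54, 101, 173, 146, 151, 150, 149, 150, 151, 151, 151, 153, 151, 151, 150, 146, 147, 151, 151, 149, 176, 100, 60, 79, 81]
320 [79, 69, 54, 97, 151, 143, 150, 148, 146, 150, 151, 151, 152, 151, 152, 152, 150, 148, 147, 148, 150, 143, 150, 95, 59, 78, 81]
324 [78, 71, 56, 91, 143, 140, 146, 146, 146, 148, 152, 156, 157, 164, 158, 153, 150, 147, 145, 145, 145, 143, 142, 74, 60, 79, 81]
328 [79, 71, 56, 96, 154, 137, 143, 144, 151, 175, 177, 177, 177, 177, 178, 177, 177, 173, 146, 140, 143, 138, 164, 78, 61, 79, 81]
332 [79, 72, 60, 95, 174, 138, 138, 149, 177, 178, 178, 178, 177, 178, 177, 178, 177, 177, 176, 143, 136, 145, 178, 82, 62, 78, 82]
336 [80, 74, 63, 100, 182, 184, 171, 148, 182, 183, 184, 183, 182, 183, 182, 183, 182, 182, 181, 147, 167, 183, 181, 84, 62, 78, 80]
340 [79, 73, 62, 80, 158, 161, 161, 162, 167, 177, 179, 179, 179, 180, 179, 179, 179, 178, 168, 166, 170, 167, 162, 73, 66, 79, 81]
```

The lever is now aligned with the spindle, key centred at the stop (yaw 89°). Lift it off straight up.

```bash
python3 -m pendant '[[[0,0,0],[0,0,-0.1],0.75],[[0,0,0],[0,0,-0.2],0.75],[[0,0,0],[0,0,-0.2],0.75],[[0,0,0],[0,0,-0.2],0.75],[[0,0,0],[0,0,-0.2],0.75],[[0,0,0],[0,0,-0.3],0.75],[[0,0,0],[0,0,-0.5],0.75],[[0,0,0],[0,0,-0.5],0.75],[[0,0,0],[0,0,-0.4],0.75],[[0,0,0],[0,0,0],0.75],[[0,0,0],[0,0,0],0.75]]'
python3 - <<'E'
from h import *
go([.4927,.0609,.15],7.9)
t=arm.read_camera('top')
for k in blobs(t,[0,180,100],[4,255,255],100)+blobs(t,[175,180,100],[180,255,255],100):
    b=cv2.boundingRect(k);print(b,ray(t,(b[0]+b[2]/2,b[1]+b[3]),.033))
E
```

```text
clock: 40.18
position: [0.5952, -0.0775, 0.1558]
orientation: [0.008, 1.0, -0.0, 0.001]
force: [-0.2, 0.0, -2.6]
grip_width: 0.0331
gripper_force: 55.0
at [ 0.5952 -0.0775  0.1558] yaw 89.13 | shift total (tool units) [2.61 3.42 0.14]
 turn wz total 13.54  shift after turning [ 3.78 -2.06  0.14]
(419, 242, 61, 14) [ 0.55183555 -0.27630728  0.033     ]
```

Lifted freely, and the bar stays shut. Now back to the mat.

```bash
python3 -m pendant '[[[0,0,0],[0.435,0.57,0],0.75],[[0,0,0],[0.435,0.57,0],0.75],[[0,0,0],[0.435,0.57,0],0.75],[[0,0,0],[0.435,0.57,0],0.75],[[0,0,0],[0.435,0.57,0],0.75],[[0,0,0],[0.435,0.57,0],0.75],[[0,0,0],[0,0,0],0.75]]'
python3 -m pendant '[[[0,0,0.9],[0,0,0],0.75],[[0,0,0.9],[0,0,0],0.75],[[0,0,0.9],[0,0,0],0.75],[[0,0,0.9],[0,0,0],0.75],[[0,0,0.9],[0,0,0],0.75],[[0,0,0.9],[0,0,0],0.75],[[0,0,0.9],[0,0,0],0.75],[[0,0,0.9],[0,0,0],0.75],[[0,0,0.9],[0,0,0],0.75],[[0,0,0.9],[0,0,0],0.75],[[0,0,0.9],[0,0,0],0.75],[[0,0,0.9],[0,0,0],0.75],[[0,0,0.9],[0,0,0],0.75],[[0,0,0.9],[0,0,0],0.75],[[0,0,0.9],[0,0,0],0.75],[[0,0,0],[0,0,0],0.75],[[0,0,0],[0,0,0],0.75]]'
python3 - <<'E'
from h import *
go([.4927,.0629,.011],7.9)
w=arm.read_camera("wrist");print([(round(d["p"],2),d["location"]) for d in arm.pinpoint("lever_hub",w)])
E
```

```text
clock: 40.82
position: [0.4895, 0.0642, 0.1539]
orientation: [0.006, 1.0, 0.001, -0.002]
force: [-0.4, -0.2, -2.3]
grip_width: 0.0334
gripper_force: 55.0
clock: 42.23
position: [0.4926, 0.0607, 0.1544]
orientation: [0.654, 0.756, -0.0, -0.001]
force: [0.1, 0.5, -1.7]
grip_width: 0.0337
gripper_force: 55.0
at [0.4926 0.0607 0.1544] yaw 8.28 | shift total (tool units) [0.05 0.02 3.58]
 turn wz total 0.06  shift after turning [0.05 0.02 3.58]
[]
```

```bash
python3 -m pendant '[[[0,0,0.05],[0.05,0.02,0.3],0.75],[[0,0,0],[0,0,0.6],0.75],[[0,0,0],[0,0,0.6],0.75],[[0,0,0],[0,0,0.6],0.75],[[0,0,0],[0,0,0.5],0.75],[[0,0,0],[0,0,0.4],0.75],[[0,0,0],[0,0,0.25],0.75],[[0,0,0],[0,0,0.15],0.75],[[0,0,0],[0,0,0.1],0.75],[[0,0,0],[0,0,0.05],0.75],[[0,0,0],[0,0,0],0.75],[[0,0,0],[0,0,0],0.75]]'
```

```text
clock: 43.33
position: [0.4937, 0.063, 0.0137]
orientation: [0.657, 0.754, 0.0, 0.0]
force: [-0.8, -0.9, -2.8]
grip_width: 0.0337
gripper_force: 55.0
```

```bash
python3 -m pendant '[[[0,0,0],[0,0,0.05],0.75],[[0,0,0],[0,0,0.03],0.75],[[0,0,0],[0,0,0],0.75],[[0,0,0],[0,0,0],0.75]]'
```

```text
clock: 43.67
position: [0.4939, 0.0631, 0.0113]
orientation: [0.657, 0.754, 0.0, 0.001]
force: [-4.2, 1.5, 12.8]
grip_width: 0.0334
gripper_force: 55.0
```

On the mat. Release and retreat upward.

```bash
python3 -m pendant '[[[0,0,0],[0,0,-0.02],0.4],[[0,0,0],[0,0,0],0.3],[[0,0,0],[0,0,0],0.3],[[0,0,0],[0,0,0],0.3],[[0,0,0],[0,0,0],0.3],[[0,0,0],[0,0,0],0.3],[[0,0,0],[0,0,-0.3],0.3],[[0,0,0],[0,0,-0.5],0.3],[[0,0,0],[0,0,-0.6],0.3],[[0,0,0],[0,0,-0.6],0.3],[[0,0,0],[0,0,-0.6],0.3],[[0,0,0],[0,0,-0.6],0.3],[[0,0,0],[0,0,-0.6],0.3],[[0,0,0],[0,0,-0.3],0.3],[[0,0,0],[0,0,0],0.3],[[0,0,0],[0,0,0],0.3],[[0,0,0],[0,0,0],0.3]]'
python3 - <<'E'
from h import *
w=arm.read_camera("wrist");print([(round(d["p"],2),d["location"],ray(w,d["location"],.015).round(4)) for d in arm.pinpoint("lever_hub",w)],[(round(d["p"],2),d["location"],ray(w,d["location"],.045).round(4)) for d in arm.pinpoint("lever_knob",w)])
print("mat",[(round(d["p"],2),ray(w,d["location"],0).round(4)) for d in arm.pinpoint("mat",w)])
t=arm.read_camera("top");h=cv2.cvtColor(t["pixels"],cv2.COLOR_RGB2HSV)
for k in blobs(t,[0,180,100],[4,255,255],100)+blobs(t,[175,180,100],[180,255,255],100):
    b=cv2.boundingRect(k);print("bar",b,ray(t,(b[0]+b[2]/2,b[1]+b[3]),.033))
for X in([.5443,-.143],[.542,-.205],[.5407,-.267],[.539,-.329]):
    q=proj(t,[*X,.024]);x,y=q.round().astype(int);s=h[y-2:y+15,x-11:x+12]
    m=cv2.inRange(s,np.array([4,80,100]),np.array([20,255,255]));ys,xs=np.nonzero(m)
    print(len(xs),(xs.min()+x-11,xs.max()+x-11,ys.max()+y-2) if len(xs) else None)
E
```

```text
clock: 45.08
position: [0.4928, 0.0631, 0.1735]
orientation: [0.657, 0.754, -0.001, -0.001]
force: [-0.6, -0.2, -0.1]
grip_width: 0.0616
gripper_force: 0.0
[(0.84, [331.6, 212.2], array([0.4943, 0.0645, 0.015 ]))] [(0.58, [335.0, 213.4], array([0.4956, 0.0707, 0.045 ])), (0.56, [326.8, 80.5], array([0.4787, 0.1542, 0.045 ]))]
mat [(0.72, array([0.4821, 0.1064, 0.    ]))]
bar (390, 242, 90, 14) [ 0.55252776 -0.23711719  0.033     ]
148 (np.int64(393), np.int64(408), np.int64(268))
171 (np.int64(415), np.int64(430), np.int64(269))
154 (np.int64(438), np.int64(453), np.int64(275))
0 None
```

```bash
python3 -c "
from station import arm
print(arm.finish_job())"
```

```text
the job is handed in; nothing more can be done
None
```

The job is handed in at 45 s; it returned no verdict. The last pictures show all three copper blocks in their pockets (no fourth was on the bench), the red bar shut, and the lever released on the mat; the flask and tin were not touched.

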